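# Make up a ward order in the follower tray

### The arm

A 6-joint arm with a two-finger parallel gripper is mounted at the origin on a cart in front of the work surface, level with it; the furniture and walls round the work are solid. World frame = base frame: x ahead of the robot, y to its left, z up, the work surface at z = 0. Lengths are in m, angles in degrees, forces in N, time in s.
With the tool pointing down it reaches from about 0.25 to 0.725 m from the base axis. Payload 9.7 kg.
Tool frame: the origin (TCP) lies midway between the tips of the shut fingers; the grasp point (between the pads) lies bot.hold_point_z behind it (bot.hold_point_z is the distance from the TCP to the grasp point, in m); z points along the fingers, y is the line along which they close (so a half turn about z gives the same grasp; the last joint's range is limited). The gripper opens to 85 mm and grips with 20 to 120 N. Pads are 22 mm wide; open, the fingers measure 114 mm over their backs; the gripper's body (76 mm by 85 mm) begins 54 mm behind the grasp point. The pads swing forward as they close: fully open they stand 13 mm farther back than shut.
Start: joints at [-63.426, 4.979, 10.078, 95.1, 0, 90], TCP at [0.246, -0.492, 0.231] pointing down, gripper open.
Joint ranges: [-179.16, 179.16], [-48.56, 103.87], [-65.8, 70.77], [-126.05, 130.52], [-82.76, 87.17], [-180, 180]. Speed limits (degrees/s): [127.2, 127.2, 147.25, 180, 180, 180].

### API

Orientations are given as [roll, pitch, yaw] about the fixed x, y, z axes, in that order (R = Rz(yaw) Ry(pitch) Rx(roll)).
In Python, from workcell import bot, camera, camera_model, ticket gives the robot as it stands.
- The arm moves only by the tool send_rows, never from a script. Its argument "targets" is text: rows parted by semicolons, each of 5 numbers parted by spaces: the shift along the tool's x, y, z in mm, then the turn about the tool's z in degrees, then the closure in counts, from 0 (fully open) to 255 (shut). A call has 1 to 20 rows; each row is the pose to reach, as a shift and turn from the pose commanded when the call began, along the tool's axes at that moment; what a row does not reach only later rows make up. A row lasts 1/8 s, in which the tool goes at most 62.5 mm and 10.7 degrees, less where a joint would pass 70% of its speed; a pose out of reach is approached as far as the arm can. A call with a gripper value outside its range is refused whole. The fingers move at their own pace and stop on an object; "newtons" is the grip in N (left out, the last holds). Time passes only in rows, so rows that repeat a pose let the fingers close. It gives the time, the measured TCP pose, the force, the opening and the grip force at its end, in the units of the state.
- bot.get_obs(): the state, without advancing time (a new reading comes with each control period).
- camera(name): name is "side" or "top" or "wrist"; returns the picture (400x640x3 uint8, blue, green, red); there is no depth.
- camera_model(name): a dict with "K" (3x3 intrinsics, pixels), "pose" (4x4, takes a point from camera to world coordinates); the wrist camera has in their place "T_tool_cam" (4x4, takes a point from camera to tool coordinates, whose origin is the TCP and whose axes are the flange's). Camera axes: x right, y down, z forward; pixel columns grow to the right and rows downward; lengths in m; the calibration is good to about 2 mm. The wrist camera is an equidistant fisheye: a pixel r from the principal point sees the ray r / f radians off the axis. A picture is of the moment at which its call begins: read the wrist's pose just before it. camera_model takes no time and is no camera call.
- ticket.job_done(): hands the job in; it is judged then, once.
The state is a dict: "time": time; "q": joint angles; "qd": joint speeds; "joint_efforts": joint torques, N m; "ee_pos": TCP position; "tcp_rot": TCP orientation; "wrist_force": force on the tool from outside, world axes, zero at the start; "torque": the same for the moment, N m; "opening": finger opening in m; "grasp_force": force on a finger pad.
Only numpy, scipy, OpenCV 4.12 (cv2) and the standard library are available. Lean on these libraries where they do the work, as an engineer would, in place of code of your own. Each camera call takes 0.05 s, during which the arm holds its last target. There are 200 camera calls.

### The job

Make up the ward order: keep the follower's lock tab pinched while you slide the follower right back, then stand every loose order carton (those with stripes and the white and orange ones, in front of the cabinets) upright in the tray in a single row, broad faces towards the end stop. With the tab pinched again, slide the follower up snug against the row so that the cartons are packed against the end stop, without crushing them, and let the lock catch. Last, hang the little grey ticket saddle over the tray's rail to mark the order ready, and leave the other things on the worktop alone.

Things in the scene. Friction and masses are not known exactly. Their poses are not given: they have to be found in the camera images.
- tray: Fixed grey order tray, origin under the centre of its length on the worktop. x across, away from its ticket rail; y along the lane, from end stop to open end. Lane: centre line x +35 mm, floor 10 mm above the worktop, 72 mm clear between side lips 26 mm high; end stop (66 high) face at y -150, end wall (20 high) at y +156. A pin rack for the lock is sunk in the floor's groove.
- stop_face (a point): Foot of the end stop's inner face on the lane's centre line, at floor height; axes as the tray's (y points into the lane, towards the follower). Cartons stand from here on in +y. Between tray and loose cartons stands a drawer cabinet 0.20 m high (front at x 0.51 to 0.54); shelf fronts are at x 0.685.
- rail_mid (a point): Middle of the ticket rail's axis: round steel bar, 8 mm diameter, along the tray's y, 60 mm above the worktop, 90 mm in front of the lane's centre line. Its brackets (18 mm wide, 66 mm high) stand 105 mm to either side of here, so that the saddle may be centred up to 60 mm from here. Axes as the tray's.
- follower (a joint): Follower's travel along the lane (m), away from the stop (tray +y): 0 = face 30 mm from the stop, 0.190 = right back, face 220 mm from the stop. Moves with about 1 N when the tab is pinched; otherwise the lock holds it; the blade drops in at 0, 0.006, 0.012 .. 0.186 (every 6 mm), with about 1 mm of play.
- follower_face (a point): Foot, at floor height on the lane's centre line, of the follower's flat steel face plate (64 wide, its top 77 mm above the worktop), on the side that meets the cartons; axes as the tray's. The carriage behind it is 78 mm long.
- pinch (a point): Moves with the follower; 59 mm behind its face, 58 mm above the worktop, midway between pinched tab and fixed thumb rest. Close the fingers here along the tray's y. Tab pad's outer face is 20 mm to the -y side (10 when pinched), rest's 12 mm to +y. Both end 67 mm above the worktop, are 26 mm or more wide, pad 15 mm high. Face plate to pad 34 mm free: open the fingers about 50 mm to go down.
- lock_tab (a joint): Sprung black lock tab (rad): 0 = released, blade down between two rack pins, locked; about 0.08 to 0.22 = blade caught on a pin, not locked: move the follower a few mm and it drops in; above 0.23 lock free; 0.30 = pinched home towards the thumb rest (+y). Takes 4 to 8 N at the pad, springs back when let go. The follower slides only while it is held pressed.
- tab_pad (a point): Centre of the lock tab's outer (stop-side) pad face, 59 mm above the worktop.
- ticket: Loose grey ticket saddle with a paper label: a sheet bent to an upside-down U, ridge 60 mm long along its y, 40 mm high, 17 mm thick (its x) in the upper 30 mm, 12 mm clear inside; the lower edges flare to about 37 mm. Origin at the centre of its underside, z up; 30 g. It stands on the worktop; pinch it across the top, along its x.
- ticket_roof (a point): Centre of the inside of the saddle's roof, 37.5 mm above its underside; when the saddle hangs, this is 4 mm above the rail's axis.
- pill_jar_a: Bystander: white tablet jar with ribbed cap, 47 mm diameter, 76 high, behind the tray. Leave alone.
- tape_roll: Bystander: roll of brown parcel tape lying flat, 96 diameter, 48 high, in front of the lockbox. Leave alone.
- rubber_stamp: Bystander: wooden-handled rubber stamp, 25 x 52 x 69 mm, between cabinet and lockbox. Leave alone.
- calculator: Bystander: desk calculator, 118 x 72 x 18 mm, at the worktop's front edge. Leave alone.
- box_low_1: Loose medicine carton with vertical stripes, standing: 47 mm (its x) x 61 mm (its y) x 76 mm high, 53 g. Origin at the centre of its underside, z up. May be absent.
- box_tall_1: Loose white and orange medicine carton, standing: 42 mm (its x) x 62 mm (its y) x 85 mm high, 53 g. Origin at the centre of its underside, z up. May be absent.
- box_low_2: Loose medicine carton with vertical stripes, standing: 47 mm (its x) x 61 mm (its y) x 76 mm high, 53 g. Origin at the centre of its underside, z up. May be absent.
- box_tall_2: Loose white and orange medicine carton, standing: 42 mm (its x) x 62 mm (its y) x 85 mm high, 53 g. Origin at the centre of its underside, z up. May be absent.

How it is judged:
By the outcome, as a careful person would: the job done as asked, in the order asked, and still so for the second after the job is handed in, with the robot touching nothing.
Of box_low_1, box_low_2, box_tall_1, box_tall_2 only 3 to 4 are there at a start; the rules pass over those that are not, and their reading is None.
At some moment in a run one of ticket may be knocked a few centimetres aside while the robot is not near it.
It also fails if it takes over 208 s, if anything falls off the work surface, if the arm or the gripper's body presses on something with over 40 N, if the wrist force passes 120 N, or if a joint passes its speed limit or range.

## Working session

There is one attempt and no reset: what is moved stays moved. The work goes in short steps, Python scripts to look and compute and a tool call to move; the robot and the scene stay as the last step left them, time stands still between calls to the robot, and variables do not carry over. Pictures are saved under pics/ and viewed, at most 14 in all, crops included, and the job is handed in when it is done.

Besides the shell and the picture viewer there is one more tool, called after "Request:" in YAML: its name, and indented under it one key for each argument. send_rows: Moves the arm, as the interface text tells. Its arguments: {"type":"object","properties":{"targets":{"type":"string"},"newtons":{"type":"number"}},"required":["targets"]}

```bash
ls; mkdir -p pics
python3 - <<'E'
from workcell import bot, camera, camera_model, ticket
import cv2,numpy as np
np.set_printoptions(precision=4,suppress=True)
for n in ["top","side"]:
    cv2.imwrite(f"pics/{n}0.png",camera(n)); m=camera_model(n); print(n,m)
print(camera_model("wrist"),bot.hold_point_z)
print(bot.get_obs())
E
```

```text
pics
top {'K': array([[378.5336,   0.    , 320.1434],
       [  0.    , 378.5336, 200.5529],
       [  0.    ,   0.    ,   1.    ]]), 'pose': array([[ 0.0107, -0.9969,  0.0777,  0.4177],
       [-0.9999, -0.0108, -0.0011, -0.0755],
       [ 0.002 , -0.0777, -0.997 ,  1.2216],
       [ 0.    ,  0.    ,  0.    ,  1.    ]])}
side {'K': array([[372.1275,   0.    , 322.6723],
       [  0.    , 372.1275, 202.9071],
       [  0.    ,   0.    ,   1.    ]]), 'pose': array([[ 0.9624, -0.1017,  0.252 ,  0.1653],
       [-0.2708, -0.4318,  0.8603, -1.2431],
       [ 0.0213, -0.8962, -0.4431,  0.6701],
       [ 0.    ,  0.    ,  0.    ,  1.    ]])}
{'K': array([[309.7069,   0.    , 323.6379],
       [  0.    , 309.7069, 194.3945],
       [  0.    ,   0.    ,   1.    ]]), 'T_tool_cam': array([[ 0.0005, -0.9526, -0.3041,  0.0778],
       [ 1.    ,  0.0007, -0.0005, -0.0005],
       [ 0.0007, -0.3041,  0.9526, -0.1418],
       [ 0.    ,  0.    ,  0.    ,  1.    ]])} 0.0187
{'time': 0.1, 'q': array([-63.4275,   5.0089,  10.0396,  95.0984,   0.0008,  90.0015]), 'qd': array([-0.0357, -0.1184,  0.1798, -0.0255, -0.0206, -0.102 ]), 'joint_efforts': array([ -0.0016, -52.1562,  46.5652,   0.016 ,   0.    ,   0.    ]), 'ee_pos': array([ 0.2459, -0.4917,  0.2307]), 'tcp_rot': array([-179.9323,   -0.0008,   26.571 ]), 'wrist_force': array([-0.6567,  0.176 ,  0.5743]), 'torque': array([ 0.0009, -0.0421, -0.001 ]), 'grasp_force': 0.0, 'opening': 0.08549326734075388}
```

View pics/top0.png

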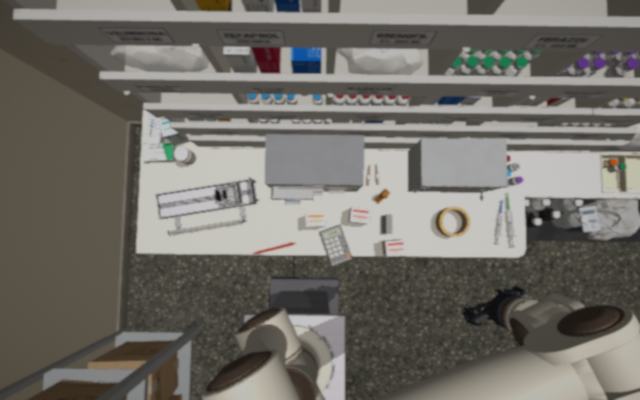

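View pics/side0.png

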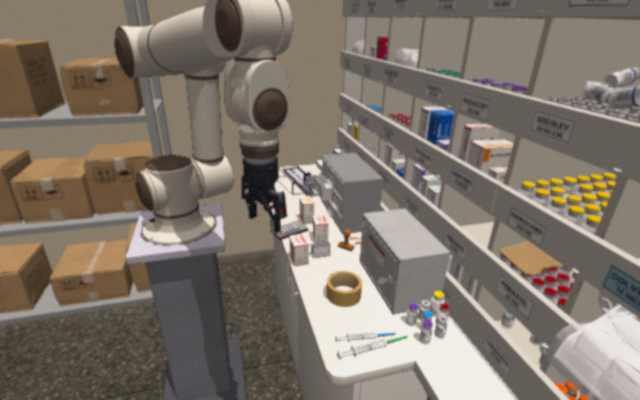

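Top view: three cartons, tall at (315,220) and two striped at (358,215) and (394,247). The ticket is at about (387,225), the tray spans (157..255, ~197), and the follower is near its right end. I'll zoom in.

```bash
cat > h.py <<'E'
from workcell import bot, camera, camera_model, ticket
import cv2,numpy as np
from scipy.spatial.transform import Rotation as R
np.set_printoptions(precision=4,suppress=True)
def tool():
    o=bot.get_obs(); T=np.eye(4); T[:3,:3]=R.from_euler('xyz',o['tcp_rot'],degrees=True).as_matrix(); T[:3,3]=o['ee_pos']; return T
def cast(name,uv,z,T=None):
    "pixels to world points on plane z; T = tool pose for wrist"
    m=camera_model(name);K=m['K'];uv=np.atleast_2d(uv).astype(float)
    a=(uv-K[:2,2])/[K[0,0],K[1,1]]
    if name=='wrist':
        r=np.linalg.norm(a,axis=1,keepdims=True)+1e-9
        d=np.hstack([a/r*np.sin(r),np.cos(r)]);P=T@m['T_tool_cam']
    else: d=np.hstack([a,np.ones((len(a),1))]);P=m['pose']
    d=d@P[:3,:3].T;c=P[:3,3]
    return c+d*((z-c[2])/d[:,2])[:,None]
def to_tool(p,T=None):
    "world point -> shift in tool axes, mm"
    T=tool() if T is None else T
    return (T[:3,:3].T@(np.asarray(p)-T[:3,3]))*1000
E
python3 - <<'E'
import cv2
i=cv2.imread('pics/top0.png')
cv2.imwrite('pics/top0c.png',cv2.resize(i[170:265,140:415],None,fx=2.9,fy=2.9,interpolation=cv2.INTER_CUBIC))
from h import *
for uv,z in [((315,220),.085),((358,213),.076),((394,243),.076),((387,223),.04),((157,198),.03),((253,182),.03),((160,216),.03),((257,205),.03),((170,233),.06),((243,219),.06)]: print(uv,cast('top',uv,z))
E
```

```text
(315, 220) [[ 0.4476 -0.062   0.085 ]]
(358, 213) [[ 0.4704 -0.1919  0.076 ]]
(394, 243) [[ 0.3812 -0.3005  0.076 ]]
(387, 223) [[ 0.4418 -0.2861  0.04  ]]
(157, 198) [[0.5131 0.4381 0.03  ]]
(253, 182) [[0.5672 0.1365 0.03  ]]
(160, 216) [[0.4564 0.4262 0.03  ]]
(257, 205) [[0.4943 0.1221 0.03  ]]
(170, 233) [[0.4038 0.3808 0.06  ]]
(243, 219) [[0.4489 0.159  0.06  ]]
```

View pics/top0c.png

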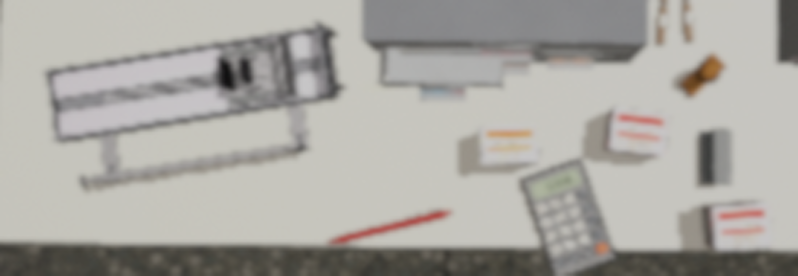

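Run:
```python
from h import *
p=cast('top',(222.8,194.8),.06)[0];print(p)
print(to_tool([.50,.22,.20]), to_tool([.38,-.1,.24]))
print(cast('top',[(265,136),(364,136),(265,184),(364,184)],.2))
```

```text
[0.5227 0.2231 0.06  ]
[ 545.5797 -522.8815   31.2755] [ 295.1165 -290.4039   -9.0027]
[[ 0.6732  0.0764  0.2   ]
 [ 0.6763 -0.1951  0.2   ]
 [ 0.5408  0.0735  0.2   ]
 [ 0.5437 -0.1954  0.2   ]]
```

Request:
send_rows:
  targets: "45 -45 0 4 0; 85 -85 0 8 0; 125 -125 -10 12 0; 165 -165 -10 15.8 0; 210 -210 -10 15.8 0; 255 -255 -10 15.8 0; 300 -290 -10 15.8 0; 345 -335 -10 15.8 0; 390 -380 -10 15.8 0; 435 -420 0 15.8 0; 480 -465 0 15.8 0; 520 -500 10 15.8 0; 545 -523 20 15.8 0; 545 -523 30 15.8 0; 545 -523 30 15.8 0; 545 -523 30 15.8 0; 545 -523 30 15.8 0"

```text
time: 2.22
ee_pos: [0.5159, 0.1613, 0.202]
tcp_rot: [-177.4, 0.1, 16.0]
wrist_force: [-0.6, -0.0, -0.3]
opening: 0.0852
grasp_force: 0.0
```

Run:
```python
from h import *
T=tool();np.save('T1.npy',T);cv2.imwrite('pics/w1.png',camera('wrist'));print(T)
```

```text
[[ 0.9611  0.276  -0.0136  0.5159]
 [ 0.2763 -0.9601  0.0434  0.1613]
 [-0.0011 -0.0454 -0.999   0.202 ]
 [ 0.      0.      0.      1.    ]]
```

View pics/w1.png

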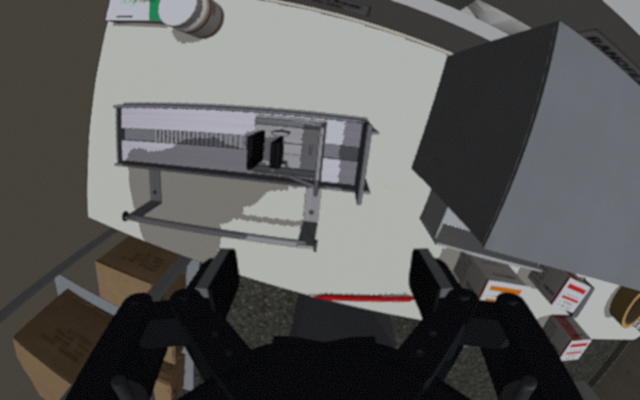

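The arm is still lagging, and tilted about 2.6° in motion. The tray is fully in view, with the stop at right (365,150), pads at (255,150) and (277,152), and the rail at (125,215)-(313,245). I'll let it settle.

Request:
send_rows:
  targets: "0 0 0 0 0; 0 0 0 0 0; 0 0 0 0 0; 0 0 0 0 0"

```text
time: 2.78
ee_pos: [0.5161, 0.1615, 0.2013]
tcp_rot: [-177.4, 0.1, 16.1]
wrist_force: [-0.6, 0.8, -0.3]
opening: 0.0852
grasp_force: 0.0
```

Run:
```python
from h import *
T=tool();np.save('T2.npy',T);i=camera('wrist');cv2.imwrite('pics/w2.png',i);print(T, bot.get_obs()['tcp_rot'])
cv2.imwrite('pics/w2c.png',cv2.resize(i[60:290,60:460],None,fx=2,fy=2,interpolation=cv2.INTER_CUBIC))
```

```text
[[ 0.961   0.2762 -0.0146  0.5161]
 [ 0.2765 -0.96    0.0431  0.1615]
 [-0.0021 -0.0455 -0.999   0.2013]
 [ 0.      0.      0.      1.    ]] [-177.3947    0.1196   16.0547]
```

View pics/w2c.png

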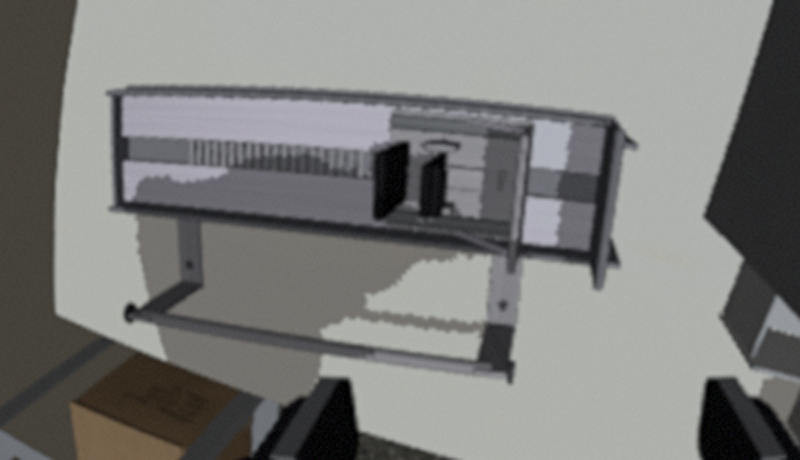

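Run:
```python
from h import *
T=np.load('T2.npy')
f=lambda x,y,z:cast('wrist',[(60+x/2,60+y/2)],z,T)[0]
for n,x,y,z in [('stopfoot top',601,123,.01),('stopfoot bot',588,248,.01),('endwall foot far',122,97,.01),('endwall foot near',125,205,.01),('endw top far',112,92,.026),('endw near',112,209,.026),
 ('rail L',130,312,.06),('rail R',513,372,.06),('brkL foot',190,220,.0),('plate top far',527,128,.077),('plate top near',513,268,.077),('rest top far',407,144,.067),('rest top near',378,170,.067),('pad far',443,153,.067),('pad near',425,157,.067),('lip far L',120,90,.026),('lip far R',612,117,.026),('lip near L',115,209,.026),('lip near R',600,262,.026)]:
    print(n,f(x,y,z))
```

```text
stopfoot top [0.5756 0.1473 0.01  ]
stopfoot bot [0.5072 0.1332 0.01  ]
endwall foot far [0.5209 0.4426 0.01  ]
endwall foot near [0.4506 0.4297 0.01  ]
endw top far [0.526  0.4389 0.026 ]
endw near [0.4519 0.4286 0.026 ]
rail L [0.4065 0.3843 0.06  ]
rail R [0.4461 0.1562 0.06  ]
brkL foot [0.4505 0.3809 0.    ]
plate top far [0.5679 0.1829 0.077 ]
plate top near [0.5056 0.1716 0.077 ]
rest top far [0.5453 0.2338 0.067 ]
rest top near [0.5299 0.2444 0.067 ]
pad far [0.5457 0.2166 0.067 ]
pad near [0.5417 0.2242 0.067 ]
lip far L [0.5284 0.4323 0.026 ]
lip far R [0.5811 0.1442 0.026 ]
lip near L [0.4526 0.426  0.026 ]
lip near R [0.5057 0.1268 0.026 ]
```

Request:
send_rows:
  targets: "0 -20 0 0 60; 0 -40 0 3 60; 0 -50 0 5 60; 0 -50 0 5 60; 0 -50 0 5 60; 0 -50 0 5 60"

```text
time: 3.58
ee_pos: [0.5147, 0.1635, 0.2036]
tcp_rot: [-175.3, 0.4, 15.2]
wrist_force: [0.3, 0.2, -0.7]
opening: 0.0652
grasp_force: 0.0
```

Run:
```python
from h import *
o=bot.get_obs();print(o['q'],o['ee_pos'],o['tcp_rot'],o['joint_efforts'])
cv2.imwrite('pics/s3.png',camera('side'))
```

```text
[ 15.1691   3.4565   5.284   92.2474   4.6521 179.9413] [0.5147 0.1635 0.2036] [-175.3475    0.4153   15.2275] [ -0.1276 -50.5874  46.7568   0.082    0.2591   0.    ]
```

View pics/s3.png

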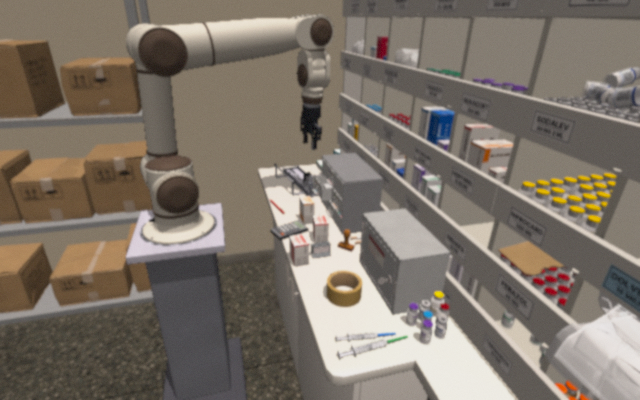

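Joint 6 is at its limit, since yaw = q1 − q6 + 180. I'll use the half-turned grasp instead.

Request:
send_rows:
  targets: "0 0 0 -10 60; 0 0 0 -20 60; 0 0 0 -30 60; 0 0 0 -40 60; 0 0 0 -50 60; 0 0 0 -60 60; 0 0 0 -70 60; 0 0 0 -80 60; 0 0 0 -90 60; 0 0 0 -100 60; 0 0 0 -110 60; 0 0 0 -120 60; 0 0 0 -130 60; 0 0 0 -140 60; 0 0 0 -150 60; 0 0 0 -160 60; 0 0 0 -170 60; 0 0 0 -175.4 60; 0 0 0 -175.4 60; 0 0 0 -175.4 60"

```text
time: 6.12
ee_pos: [0.5147, 0.1636, 0.2036]
tcp_rot: [175.4, -0.8, -169.5]
wrist_force: [0.3, 0.7, 0.6]
opening: 0.0652
grasp_force: 0.0
```

Request:
send_rows:
  targets: "0 0 0 0 60; 0 0 0 0 60"

```text
time: 6.38
ee_pos: [0.5147, 0.1635, 0.2036]
tcp_rot: [175.4, -0.8, -169.4]
wrist_force: [0.3, -0.6, -0.1]
opening: 0.0654
grasp_force: 0.0
```

Run:
```python
from h import *
o=bot.get_obs();print(o['q'],o['ee_pos'],o['tcp_rot'],o['opening'])
```

```text
[15.1689  3.4565  5.2845 92.252   4.6547  4.5802] [0.5147 0.1635 0.2036] [ 175.3938   -0.794  -169.3966] 0.06535223603519703
```

Request:
send_rows:
  targets: "0 0 -10 -10.5 60; 0 0 -20 -21 60; 0 0 -30 -31.5 60; 0 0 -40 -42 60; 0 0 -50 -52.5 60; 0 0 -60 -63 60; 0 0 -60 -73.5 60; 0 0 -60 -84 60; 0 0 -60 -94.5 60; 0 0 -60 -105 60; 0 0 -60 -115.5 60; 0 0 -60 -126 60; 0 0 -60 -136.5 60; 0 0 -60 -147 60; 0 0 -60 -157.5 60; 0 0 -60 -168 60; 0 0 -60 -178.5 60; 0 0 -60 -184 60; 0 0 -60 -184 60; 0 0 -60 -184 60"

```text
time: 8.88
ee_pos: [0.5164, 0.1589, 0.2634]
tcp_rot: [-175.4, 0.5, 14.7]
wrist_force: [-0.6, -0.6, 0.6]
opening: 0.0652
grasp_force: 0.0
```

Request:
send_rows:
  targets: "0 20 0 -3 60; 0 40 0 -5 60; 0 60 0 -5 60; 0 60 0 -5 60; 0 60 0 -5 60"

```text
time: 9.5
ee_pos: [0.518, 0.1515, 0.2585]
tcp_rot: [-177.6, 0.2, 15.0]
wrist_force: [-0.5, 0.8, -1.1]
opening: 0.0653
grasp_force: 0.0
```

Run:
```python
from h import *
o=bot.get_obs();print(o['q'],o['ee_pos'],o['tcp_rot'],o['opening'])
```

```text
[  15.0318    4.3853   12.4676   98.2338    2.415  -179.976 ] [0.518  0.1515 0.2585] [-177.585     0.1525   15.0078] 0.0653275547170575
```

Works: the tilt fell from 4.65° to 2.4°. I'll repeat.

Request:
send_rows:
  targets: "0 20 0 -3 60; 0 40 0 -5 60; 0 62 0 -5.5 60; 0 62 0 -5.5 60; 0 62 0 -5.5 60"

```text
time: 10.12
ee_pos: [0.519, 0.1456, 0.2559]
tcp_rot: [-180.0, 0.0, 15.6]
wrist_force: [0.0, -0.7, -0.0]
opening: 0.0653
grasp_force: 0.0
```

Run:
```python
from h import *
o=bot.get_obs();print(o['q'],o['ee_pos'],o['tcp_rot'],o['opening'])
```

```text
[  15.6638    4.0987   11.8985   97.8175    0.0129 -179.972 ] [0.519  0.1456 0.2559] [-179.9871    0.0177   15.6358] 0.06527754681307756
```

Request:
send_rows:
  targets: "0 0 0 10.5 60; 0 -20 0 21 60; 0 -40 0 31.5 60; 20 -60 0 42 60; 20 -88 0 52.5 60; 20 -88 0 63 60; 20 -88 0 73.5 60; 20 -88 0 84 60; 20 -88 0 94.5 60; 20 -88 5 105 60; 20 -88 10 115.5 60; 20 -88 15 126 60; 20 -88 20 136.5 60; 20 -88 25 147 60; 20 -88 25 157.5 60; 20 -88 25 168 60; 20 -88 25 178.5 60; 20 -88 25 185 60; 20 -88 25 185 60; 20 -88 25 185 60"

```text
time: 12.62
ee_pos: [0.5144, 0.2359, 0.2309]
tcp_rot: [180.0, -0.0, -169.2]
wrist_force: [0.2, -0.9, -1.1]
opening: 0.0655
grasp_force: 0.0
```

Run:
```python
from h import *
o=bot.get_obs();print(o['q'],o['ee_pos'],o['tcp_rot'],o['opening'])
T=tool();np.save('T4.npy',T);i=camera('wrist')
cv2.imwrite('pics/w4.png',i)
cv2.imwrite('pics/w4c.png',cv2.resize(i[40:340,120:520],None,fx=2,fy=2,interpolation=cv2.INTER_CUBIC))
```

```text
[24.6292  7.2089 12.4589 95.2637  0.015  13.8258] [0.5144 0.2359 0.2309] [ 179.9887   -0.0169 -169.1966] 0.06552001421816965
```

View pics/w4c.png

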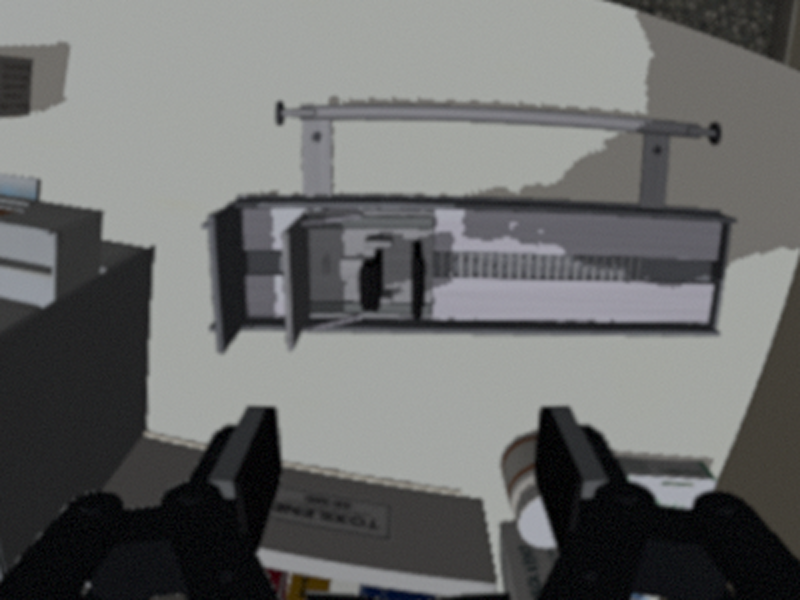

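Run:
```python
from h import *
T=np.load('T4.npy')
f=lambda x,y,z:cast('wrist',[(120+x/2,40+y/2)],z,T)[0]
pts=dict(stopA=(243,206,.01),stopB=(243,318,.01),endA=(715,218,.01),endB=(712,322,.01),railL=(283,112,.06),railR=(713,132,.06),brL=(317,118,.06),brR=(656,130,.06))
P={k:f(*v) for k,v in pts.items()}
for k in P: print(k,P[k])
s=(P['stopA']+P['stopB'])/2; e=(P['endA']+P['endB'])/2
d=e-s; print('lane',s,e,np.linalg.norm(d),np.degrees(np.arctan2(-d[0],d[1])))
d=P['railR']-P['railL'];print('rail',(P['railR']+P['railL'])/2,np.linalg.norm(d),np.degrees(np.arctan2(-d[0],d[1])), (P['brL']+P['brR'])/2,np.linalg.norm(P['brL']-P['brR']))
a=np.radians(10.6);ex=np.array([np.cos(a),np.sin(a),0]);ey=np.array([-np.sin(a),np.cos(a),0])
for n,v in dict(rest=(419,318,.067),restA=(418,240,.067),pad=(372,310,.067),padA=(370,256,.067),plateT=(291,348,.077),plateT2=(297,213,.077),stopT=(222,350,.066)).items():
    p=f(*v)-s; print(n,p+s,'lane coords',p@ex,p@ey)
```

```text
stopA [0.5057 0.1343 0.01  ]
stopB [0.5764 0.1428 0.01  ]
endA [0.4536 0.4265 0.01  ]
endB [0.5215 0.4472 0.01  ]
railL [0.4452 0.1598 0.06  ]
railR [0.4059 0.3842 0.06  ]
brL [0.4456 0.1775 0.06  ]
brR [0.4141 0.3504 0.06  ]
lane [0.5411 0.1385 0.01  ] [0.4876 0.4369 0.01  ] 0.3030904553202237 10.168420707337326
rail [0.4255 0.272  0.06  ] 0.2278543333193772 9.939428260762813 [0.4298 0.264  0.06  ] 0.1758139747211688
rest [0.537  0.2472 0.067 ] lane coords 0.016003028207684594 0.1075133878003875
restA [0.4966 0.2387 0.067 ] lane coords -0.025245927731413063 0.10663193102735627
pad [0.5373 0.2224 0.067 ] lane coords 0.011731362919714427 0.08310536536758352
padA [0.5093 0.2164 0.067 ] lane coords -0.01693011540984171 0.08242411053976269
plateT [0.5623 0.1845 0.077 ] lane coords 0.02936998177333519 0.041252137327363846
plateT2 [0.4922 0.1778 0.077 ] lane coords -0.04076955671314618 0.04758680904568009
stopT [0.5759 0.145  0.066 ] lane coords 0.03539945028348939 -4.692615208557134e-05
```

```bash
cat >> h.py <<'E'
STOP=np.array([.5413,.1394,0.]);YAW=10.2
a=np.radians(YAW);EX=np.array([np.cos(a),np.sin(a),0]);EY=np.array([-np.sin(a),np.cos(a),0])
def lane(u,v,z): return STOP+u*EX+v*EY+[0,0,z]
def go(p,yaw=None):
    o=bot.get_obs(); s=to_tool(p); t=0 if yaw is None else (o['tcp_rot'][2]-yaw+180)%360-180
    print('shift',s.round(1),'turn',round(t,1),'at',o['ee_pos'],o['tcp_rot'],'q6',o['q'][5].round(1),'t',o['time'])
E
python3 -c "
from h import *
go(lane(0,.100,.12),190.2);go(lane(0,.1,.041),190.2)"
```

```text
shift [ -9.4   0.1 110.9] turn 0.6 at [0.5144 0.2359 0.2309] [ 179.9907   -0.0184 -169.2212] q6 13.9 t 12.675
shift [ -9.4   0.1 189.9] turn 0.6 at [0.5144 0.2359 0.2309] [ 179.9907   -0.0184 -169.2212] q6 13.9 t 12.675
```

Go down to a check height first.

Request:
send_rows:
  targets: "-9.4 0 30 0.6 91; -9.4 0 60 0.6 91; -9.4 0 90 0.6 91; -9.4 0 105 0.6 91; -9.4 0 105 0.6 91; -9.4 0 105 0.6 91"
  newtons: 20

```text
time: 13.42
ee_pos: [0.5241, 0.2379, 0.1273]
tcp_rot: [180.0, 0.1, -169.9]
wrist_force: [0.2, -0.0, 0.3]
opening: 0.055
grasp_force: 0.0
```

Run:
```python
from h import *
o=bot.get_obs();print(o['ee_pos'],o['tcp_rot'],o['opening'])
T=tool();np.save('T5.npy',T);i=camera('wrist')
cv2.imwrite('pics/w5c.png',cv2.resize(i[60:330,120:480],None,fx=2.2,fy=2.2,interpolation=cv2.INTER_CUBIC))
```

```text
[0.5241 0.2379 0.1273] [ 179.9662    0.0777 -169.9201] 0.05497022362391324
```

View pics/w5c.png

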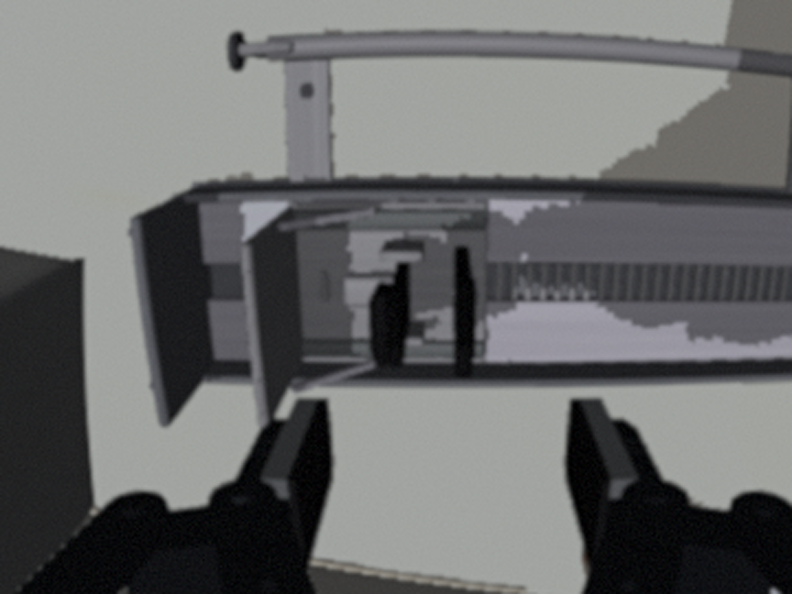

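Run:
```python
from h import *
T=np.load('T5.npy')
f=lambda x,y,z:cast('wrist',[(120+x/2.2,60+y/2.2)],z,T)[0]-STOP
for n,v in dict(padout=(373,355,.063),padmid=(388,366,.067),padin=(404,355,.063),restin=(457,375,.067),restout=(475,375,.067),plateback=(268,420,.077),platefront=(255,425,.077),stopT=(160,425,.066)).items():
    p=f(*v);print(n,(p@EX).round(4),(p@EY).round(4))
p=T[:3,3]-STOP;print(p@EX,p@EY)
```

```text
padout 0.0088 0.076
padmid 0.011 0.0812
padin 0.0088 0.0862
restin 0.0142 0.1036
restout 0.0142 0.1094
plateback 0.0263 0.042
platefront 0.0284 0.0373
stopT 0.0362 -0.0032
0.0005146808372110479 0.10000907235223795
```

Request:
send_rows:
  targets: "0 -3 20 0.2 91; 0 -3 40 0.2 91; 0 -3 60 0.2 91; 0 -3 75 0.2 91; 0 -3 86 0.2 91; 0 -3 86 0.2 91; 0 -3 86 0.2 91"

```text
time: 14.35
ee_pos: [0.5244, 0.2349, 0.0406]
tcp_rot: [180.0, 0.0, -170.1]
wrist_force: [0.2, -0.1, 1.3]
opening: 0.055
grasp_force: 0.0
```

Request:
send_rows:
  targets: "0 0 0 0 130; 0 0 0 0 150; 0 0 0 0 175; 0 0 0 0 200; 0 0 0 0 220; 0 0 0 0 220; 0 0 0 0 220"

```text
time: 15.22
ee_pos: [0.5248, 0.2349, 0.0415]
tcp_rot: [180.0, 0.1, -170.1]
wrist_force: [-0.2, -1.7, 7.8]
opening: 0.0222
grasp_force: 20.0
```

Request:
send_rows:
  targets: "0 3 -1 0 220; 0 8 -1 0 220; 0 15 -1 0 220; 0 25 -1 0 220; 0 35 -1 0 220; 0 45 -1 0 220; 0 55 -1 0 220; 0 65 -1 0 220; 0 75 -1 0 220; 1 85 -1 0 220; 1 95 -1 0 220; 1 105 -1 0 220; 1 115 -1 0 220; 1 125 -1 0 220; 1 135 -1 0 220; 1 145 -1 0 220; 1 155 -1 0 220; 1 163 -1 0 220; 1 170 -1 0 220; 1 170 -1 0 220"

```text
time: 17.73
ee_pos: [0.4953, 0.4036, 0.0416]
tcp_rot: [179.9, 0.2, -170.1]
wrist_force: [8.7, 2.2, 3.4]
opening: 0.0225
grasp_force: 20.8
```

Request:
send_rows:
  targets: "-1 4 0 0 220; -1 8 0 0 220; -1 11 0 0 220; -1 13 0 0 220; -1 14 0 0 220; -1 15 0 0 220; -1 15 0 0 220"

```text
time: 18.6
ee_pos: [0.4934, 0.4145, 0.0415]
tcp_rot: [-179.7, 0.1, -170.3]
wrist_force: [6.1, -16.8, 10.9]
opening: 0.022
grasp_force: 19.9
```

Request:
send_rows:
  targets: "0 -1 0 0 220; 0 -1 0 0 160; 0 -1 0 0 91; 0 -1 0 0 91; 0 -1 -15 0 91; 0 -1 -40 0 91; 0 -1 -80 0 91; 0 -1 -120 0 91; 0 -1 -150 0 91; 0 -1 -180 0 91; 0 -1 -190 0 91; 0 -1 -190 0 91"

```text
time: 20.1
ee_pos: [0.4927, 0.4163, 0.2314]
tcp_rot: [180.0, 0.0, -170.1]
wrist_force: [0.5, 0.1, -0.6]
opening: 0.0549
grasp_force: 0.0
```

Request:
send_rows:
  targets: "11 -40 0 1 91; 22 -80 0 2 91; 33 -120 0 3 91; 44 -160 0 4 40; 55 -200 0 5 0; 66 -240 0 6 0; 77 -280 0 7 0; 88 -320 0 8 0; 99 -360 0 9 0; 110 -400 0 9.7 0; 118 -435 0 9.7 0; 126 -462 0 9.7 0; 126 -462 0 9.7 0; 126 -462 0 9.7 0; 126 -462 0 9.7 0"

```text
time: 21.98
ee_pos: [0.4476, -0.06, 0.2305]
tcp_rot: [180.0, -0.1, -179.8]
wrist_force: [0.0, 0.6, 0.2]
opening: 0.0855
grasp_force: 0.0
```

```bash
sed -i 's/YAW=10.2/YAW=10.0/' h.py
python3 - <<'E'
from h import *
o=bot.get_obs();print(o['ee_pos'],o['tcp_rot'],o['opening'],o['q'])
T=tool();np.save('T6.npy',T);i=camera('wrist')
cv2.imwrite('pics/w6.png',i)
E
```

```text
[ 0.4476 -0.06    0.2305] [ 179.9817   -0.0524 -179.7787] 0.0855442001115576 [-7.6447 -8.3759 -3.0417 95.3887  0.011  -7.866 ]
```

View pics/w6.png

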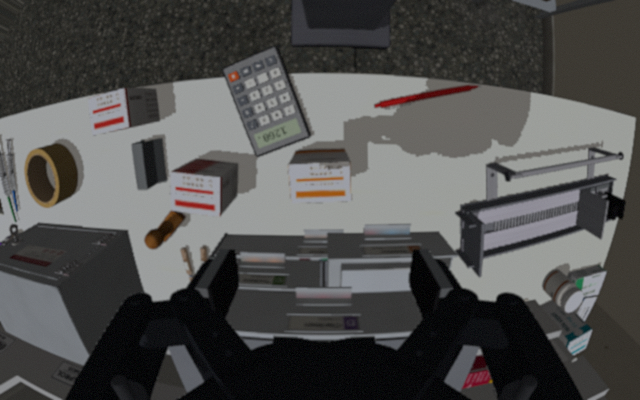

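The three carton tops show as bright quads: tall (290-352, 165-203), low A (168-225, 170-215), low B (92-130, 93-133). The ticket is at (148,163), and the dark faces are the cartons' near sides. I'll measure the tops by mask.

```bash
cat >> h.py <<'E'
def tops(i,T,rois,thr=205,save=None):
    for n,(x0,y0,x1,y1,z) in rois.items():
        c=i[y0:y1,x0:x1].astype(int)
        hsv=cv2.cvtColor(i[y0:y1,x0:x1],cv2.COLOR_BGR2HSV)
        m=((c.min(2)>thr)|((hsv[...,1]>90)&(hsv[...,2]>150))).astype(np.uint8)*255
        m=cv2.morphologyEx(m,cv2.MORPH_CLOSE,np.ones((7,7)));m=cv2.morphologyEx(m,cv2.MORPH_OPEN,np.ones((3,3)))
        k=max(cv2.findContours(m,cv2.RETR_EXTERNAL,cv2.CHAIN_APPROX_NONE)[0],key=cv2.contourArea)
        if save: cv2.drawContours(i,[k+np.array([x0,y0])],-1,(255,0,0),1)
        P=cast('wrist',k[:,0]+[x0,y0],z,T)
        r=cv2.minAreaRect((P[:,:2]*1000).astype(np.float32)); print(n,r)
    if save: cv2.imwrite(save,i)
E
python3 - <<'E'
from h import *
T=np.load('T6.npy');i=cv2.imread('pics/w6.png')
for u,v in [(320,172),(300,195),(200,172),(178,210),(110,100),(270,200),(160,200),(300,157),(330,130)]: print((u,v),i[v,u])
tops(i,T,dict(tall=(280,140,365,215,.085),lowA=(155,150,250,225,.076),lowB=(85,80,165,145,.076)),save='pics/w6m.png')
E
```

```text
(320, 172) [148 149 150]
(300, 195) [ 23  88 154]
(200, 172) [53 54 58]
(178, 210) [152 147 145]
(110, 100) [136 137 139]
(270, 200) [157 159 156]
(160, 200) [157 158 156]
(300, 157) [57 58 60]
(330, 130) [156 157 155]
tall ((459.8888244628906, -62.94585418701172), (5.968801498413086, 46.936588287353516), 2.397909641265869)
lowA ((458.26837158203125, -209.5205535888672), (6.460368633270264, 2.2425239086151123), 89.88690185546875)Traceback (most recent call last):
  File "<stdin>", line 4, in <module>
  File "h.py", line 33, in tops
    k=max(cv2.findContours(m,cv2.RETR_EXTERNAL,cv2.CHAIN_APPROX_NONE)[0],key=cv2.contourArea)
ValueError: max() iterable argument is empty
```

Run:
```python
from h import *
i=cv2.imread('pics/w6.png')
g=cv2.cvtColor(i,cv2.COLOR_BGR2GRAY)
print('row172',g[172,280:364]);print('row188',g[190,280:364]);print('col320',g[140:214,320])
print('rowA200',g[200,158:250]);print('colA195',g[150:225,195]);print('colB110',g[80:145,110]);print('rowB108',g[108,84:165])
s=cv2.cvtColor(i,cv2.COLOR_BGR2HSV)[...,1];m=(s>110)
for n,(x0,y0,x1,y1) in dict(t=(280,140,365,215),A=(155,150,250,225),B=(85,80,165,145)).items():
    k,l,st,c=cv2.connectedComponentsWithStats(m[y0:y1,x0:x1].astype(np.uint8))
    print(n,[(tuple(a+[x0,y0,0,0,0]),) for a in st[1:] if a[4]>15])
```

```text
row172 [155 157 157 158 158 157 153 142 142 153 159 160 156 158 158 158 158 158
 159 157 157 159 159 159 158 159 158 159 157 153 152 147 146 150 155 154
 156 155 157 154 149 148 151 153 147 141 147 154 154 144 136 144 154 159
 157 158 158 158 157 154 144 141 149 154 159 158 158 158 157 144 117 103
 102 104 103 103 104 103 105 115 123 125 126 128]
row188 [157 157 157 157 156 158 157 158 156 153 152 156 159 159 158 156 154 152
 155 153 152 153 153 151 151 150 151 149 150 148 144 143 143 141 140 139
 137 136 135 132 133 133 132 130 131 132 131 132 134 134 137 136 135 134
 134 135 137 136 133 134 133 133 132 134 139 150 155 158 157 154 148 152
 155 158 158 156 156 158 156 157 156 157 157 158]
col320 [148 130 108 103 102 103 104  99  84  62  41  42  50  56  57  60  57  59
  55  55  56  61  81 107 123 132 141 143 145 153 158 157 149 135 133 148
 153 144 119 113 131 146 153 151 149 154 160 158 159 151 133 113 100  99
  99 104 124 140 155 160 159 151 142 142 152 158 158 158 158 157 157 157
 156 157]
rowA200 [157 158 157 157 158 159 158 158 157 156 156 158 157 159 158 155 139 116
 105 109 112
[... 1214 characters left out ...]

t [((np.int64(296), np.int64(150), np.int64(48), np.int64(4), np.int64(92)),), ((np.int64(297), np.int64(177), np.int64(46), np.int64(4), np.int64(92)),), ((np.int64(296), np.int64(191), np.int64(49), np.int64(6), np.int64(257)),)]
A [((np.int64(178), np.int64(161), np.int64(35), np.int64(12), np.int64(191)),), ((np.int64(176), np.int64(187), np.int64(37), np.int64(7), np.int64(79)),), ((np.int64(176), np.int64(200), np.int64(38), np.int64(10), np.int64(177)),), ((np.int64(162), np.int64(212), np.int64(22), np.int64(13), np.int64(197)),)]
B [((np.int64(93), np.int64(104), np.int64(27), np.int64(9), np.int64(61)),), ((np.int64(95), np.int64(117), np.int64(28), np.int64(11), np.int64(134)),)]
```

Run:
```python
from h import *
i=cv2.imread('pics/w6.png')
a=[cv2.resize(i[y:y+80,x:x+100],None,fx=4,fy=4,interpolation=cv2.INTER_CUBIC) for x,y in [(275,140),(155,145),(85,75),(120,125)]]
j=np.vstack([np.hstack(a[:2]),np.hstack(a[2:])])[:600]
# grid ticks each 10 px
for t in range(0,800,40): j[::8,t]=(255,0,0)
for t in range(0,600,40): j[t,::8]=(255,0,0)
cv2.imwrite('pics/w6t.png',j)
```

```text
(no output)
```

View pics/w6t.png

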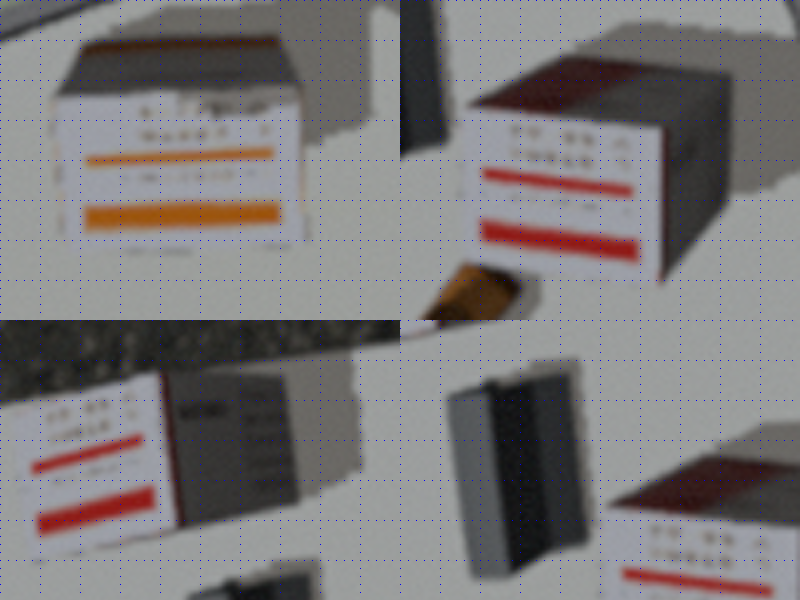

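```bash
cat > m.py <<'E'
from h import *
def quad(n,pts,z,T,off,k=4):
    P=cast('wrist',np.array(pts)/k+off,z,T)[:,:2]
    e=np.roll(P,-1,0)-P
    print(n,'c',P.mean(0).round(4),'sides',(np.linalg.norm(e,axis=1)*1000).round(1),'ang',np.degrees(np.arctan2(e[:,1],e[:,0])).round(1))
E
python3 - <<'E'
from m import *
T=np.load('T6.npy')
quad('tall',[(58,95),(300,90),(303,242),(60,240)],.085,T,[275,140])
quad('A',[(68,105),(264,128),(262,282),(58,262)],.076,T,[155,145])
quad('B',[(3,86),(162,53),(178,205),(22,235)],.076,T,[85,75])
quad('ticket whole base',[(48,75),(175,55),(188,222),(75,258)],.0,T,[120,125])
quad('ticket dark roof',[(85,65),(135,60),(150,230),(108,250)],.04,T,[120,125])
E
```

```text
tall c [ 0.4483 -0.0628] sides [57.4 38.  59.7 36.3] ang [ 91.4   2.7 -90.2 179.3]
A c [ 0.4637 -0.1966] sides [57.1 42.6 62.1 45.9] ang [ 83.   -6.5 -94.2 167.3]
B c [ 0.3663 -0.3046] sides [63.3 42.5 62.5 45.2] ang [  90.8    3.5  -86.8 -175.5]
ticket whole base c [ 0.4443 -0.2976] sides [54.2 57.2 52.3 66.1] ang [  94.    -1.8  -75.9 -178.7]
ticket dark roof c [ 0.4359 -0.2721] sides [18.9 52.8 18.3 58.7] ang [  91.3   -1.6  -69.7 -179.8]
```

Request:
send_rows:
  targets: "0 -2 40 -0.8 10; 0 -2 80 -0.8 10; 0 -2 120 -0.8 10; 0 -2 150 -0.8 10; 0 -2 175 -0.8 10; 0 -2 190 -0.8 10; 0 -2 190 -0.8 10; 0 -2 190 -0.8 10; 0 -2 190 -0.8 45; 0 -2 190 -0.8 70; 0 -2 190 -0.8 90; 0 -2 190 -0.8 90; 0 -2 190 -0.8 90"
  newtons: 20

```text
time: 23.65
ee_pos: [0.448, -0.0628, 0.0416]
tcp_rot: [-180.0, 0.1, -179.0]
wrist_force: [-0.5, 0.6, 6.3]
opening: 0.0614
grasp_force: 21.8
```

Run:
```python
from h import *
print(cast('top',(380,197),.05),cast('top',(380,197),.0))
go([.44,-.06,.2]);go([.46,.05,.2]);go(lane(0,.0225,.12),100);go(lane(0,.0225,.052),100)
```

```text
[[ 0.5221 -0.2628  0.05  ]] [[ 0.5265 -0.2707  0.    ]]
shift [   7.8    2.9 -158.4] turn 0 at [ 0.448  -0.0628  0.0416] [-179.9935    0.051  -179.0391] q6 -8.9 t 23.65
shift [ -14.   112.6 -158.4] turn 0 at [ 0.448  -0.0628  0.0416] [-179.9935    0.051  -179.0391] q6 -8.9 t 23.65
shift [-93.2 222.8 -78.3] turn 81.0 at [ 0.448  -0.0628  0.0416] [-179.9935    0.051  -179.0391] q6 -8.9 t 23.65
shift [-93.1 222.8 -10.3] turn 81.0 at [ 0.448  -0.0628  0.0416] [-179.9935    0.051  -179.0391] q6 -8.9 t 23.65
```

Request:
send_rows:
  targets: "0 0 -10 0 90; 0 0 -35 0 90; 2 10 -65 0 90; 4 30 -95 0 90; 6 55 -110 0 90; 8 85 -110 0 90; 8 115 -110 10 90; 8 145 -110 20 90; 8 172 -110 30 90; 0 195 -110 40 90; -20 212 -110 50 90; -45 225 -110 60 90; -70 227 -110 70 90; -92 227 -110 81 90; -92 227 -110 81 90; -92 227 -110 81 90"

```text
time: 25.65
ee_pos: [0.5351, 0.1657, 0.1509]
tcp_rot: [-179.9, -0.0, 100.2]
wrist_force: [-0.0, -0.2, -1.0]
opening: 0.0617
grasp_force: 22.0
```

Run:
```python
from h import *
go(lane(0,.027,.0535),100)
T=tool();np.save('T7.npy',T);cv2.imwrite('pics/w7.png',camera('wrist'))
```

```text
shift [ 0.1  1.7 97.4] turn 0.2 at [0.5351 0.1657 0.1509] [-179.9357   -0.0068  100.164 ] q6 97.0 t 25.65
```

View pics/w7.png

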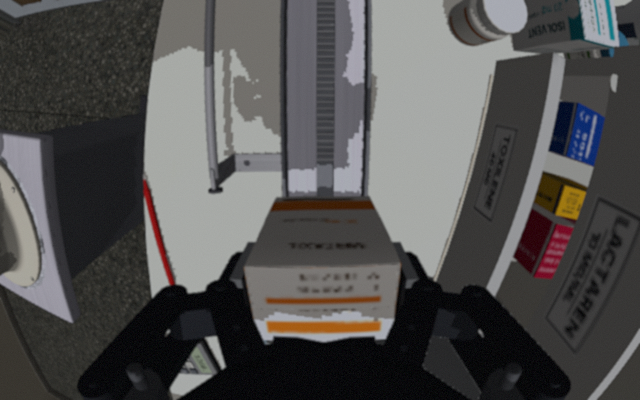

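The carton is held square and in line with the lane (lane at 287-367, carton foot at about 275-372). Descend and release.

Request:
send_rows:
  targets: "0 1.7 20 0.2 90; 0 1.7 40 0.2 90; 0 1.7 60 0.2 90; 0 1.7 76 0.2 90; 0 1.7 86 0.2 90; 0 1.7 93 0.2 90; 0 1.7 97 0.2 90; 0 1.7 97 0.2 90; 0 1.7 97 0.2 90"

```text
time: 26.82
ee_pos: [0.5377, 0.1662, 0.0543]
tcp_rot: [180.0, -0.0, 99.8]
wrist_force: [-0.6, -0.1, 0.3]
opening: 0.0615
grasp_force: 22.0
```

Request:
send_rows:
  targets: "0 0 0 0 70; 0 0 0 0 50; 0 0 0 0 40; 0 0 0 0 40; 0 0 -10 0 40; 0 0 -30 0 40; 0 0 -60 0 40; 0 0 -90 0 40; 0 0 -110 0 40; 0 0 -110 0 40"

```text
time: 28.08
ee_pos: [0.5383, 0.1663, 0.166]
tcp_rot: [179.8, -0.0, 99.8]
wrist_force: [-0.9, 0.7, -1.0]
opening: 0.0723
grasp_force: 0.0
```

Run:
```python
from h import *
go([.44,.10,.17],180);go([.4637,-.1966,.19],173)
```

```text
shift [ -48.7 -108.1   -4.3] turn -80.2 at [0.5383 0.1663 0.166 ] [179.8241  -0.0327  99.7661] q6 97.4 t 28.075
shift [-345.  -135.   -24.6] turn -73.2 at [0.5383 0.1663 0.166 ] [179.8241  -0.0327  99.7661] q6 97.4 t 28.075
```

Request:
send_rows:
  targets: "0 -30 -10 -5 40; -5 -60 -20 -15 30; -20 -85 -30 -25 10; -45 -108 -40 -35 0; -80 -115 -40 -45 0; -120 -118 -40 -55 0; -160 -121 -40 -65 0; -200 -124 -40 -73 0; -240 -127 -40 -73 0; -280 -130 -40 -73 0; -315 -133 -40 -73 0; -345 -135 -40 -73 0; -345 -135 -40 -73 0; -345 -135 -40 -73 0; -345 -135 -40 -73 0"

```text
time: 29.95
ee_pos: [0.4629, -0.196, 0.2038]
tcp_rot: [180.0, -0.0, 172.8]
wrist_force: [1.1, -0.4, -0.1]
opening: 0.0853
grasp_force: 0.0
```

Run:
```python
from h import *
o=bot.get_obs();print(o['ee_pos'],o['tcp_rot'],o['opening'])
T=tool();np.save('T8.npy',T);i=camera('wrist')
cv2.imwrite('pics/w8.png',i);j=cv2.resize(i[40:220,100:360],None,fx=3,fy=3,interpolation=cv2.INTER_CUBIC)
for t in range(0,780,60): j[::8,t]=(255,0,0)
for t in range(0,540,60): j[t,::8]=(255,0,0)
cv2.imwrite('pics/w8c.png',j)
```

```text
[ 0.4629 -0.196   0.2038] [179.9878  -0.032  172.8197] 0.08527743613908736
```

View pics/w8c.png

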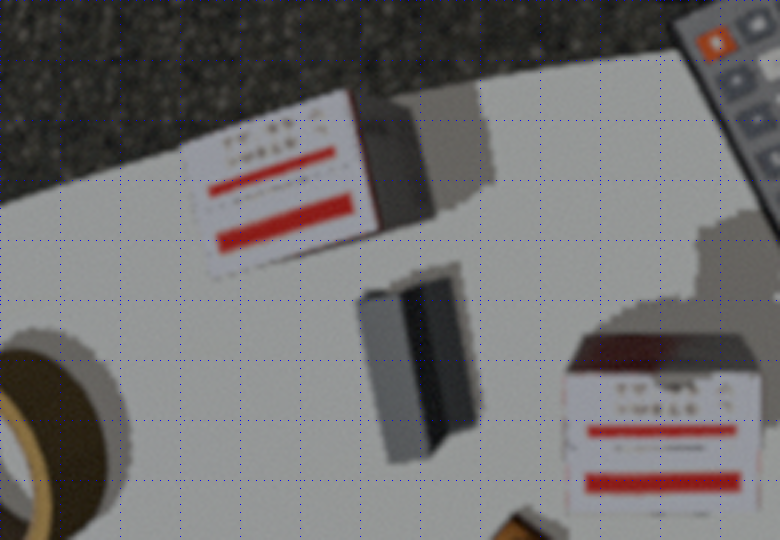

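Corners in the crop: A (566,374)-(760,513), square to the tool; B (182,143),(349,90),(381,232),(212,278). The ticket's light roof is (358,297),(400,290),(430,455),(388,463).

Run:
```python
from m import *
T=np.load('T8.npy')
quad('A',[(566,374),(760,373),(760,514),(566,512)],.076,T,[100,40],3)
quad('B',[(182,143),(349,90),(381,232),(212,278)],.076,T,[100,40],3)
quad('ticket',[(358,297),(400,290),(430,455),(388,463)],.04,T,[100,40],3)
go([.4637,-.1966,.036],173)
```

```text
A c [ 0.4644 -0.1981] sides [57.7 44.7 60.3 43.8] ang [ 83.1  -5.6 -97.8 171. ]
B c [ 0.3679 -0.3041] sides [58.8 44.4 59.4 44.6] ang [  93.1    4.4  -86.6 -176.3]
ticket c [ 0.439  -0.2893] sides [15.5 58.9 16.2 59.9] ang [ 89.7  -0.4 -86.7 179. ]
shift [ -0.9  -0.5 167.9] turn -0.2 at [ 0.4629 -0.196   0.2039] [179.9969  -0.0156 172.8243] q6 -15.8 t 30.0
```

Request:
send_rows:
  targets: "-1 -1.7 40 0.3 15; -1 -1.7 80 0.3 15; -1 -1.7 115 0.3 15; -1 -1.7 140 0.3 15; -1 -1.7 158 0.3 15; -1 -1.7 168 0.3 15; -1 -1.7 168 0.3 15; -1 -1.7 168 0.3 15; -1 -1.7 168 0.3 45; -1 -1.7 168 0.3 70; -1 -1.7 168 0.3 90; -1 -1.7 168 0.3 90; -1 -1.7 168 0.3 90"
  newtons: 20

```text
time: 31.62
ee_pos: [0.4639, -0.1988, 0.0364]
tcp_rot: [-180.0, 0.0, 172.5]
wrist_force: [0.2, -0.0, 5.7]
opening: 0.061
grasp_force: 22.6
```

Run:
```python
from h import *
go([.44,-.15,.15]);go([.44,.10,.15],140);go(lane(0,.0775,.15),100)
```

```text
shift [  30.1   45.2 -113.6] turn 0 at [ 0.4639 -0.1988  0.0364] [-179.9837    0.0286  172.4613] q6 -15.7 t 31.625
shift [  62.9  293.  -113.7] turn 32.5 at [ 0.4639 -0.1988  0.0364] [-179.9837    0.0286  172.4613] q6 -15.7 t 31.625
shift [  -9.   419.3 -113.7] turn 72.5 at [ 0.4639 -0.1988  0.0364] [-179.9837    0.0286  172.4613] q6 -15.7 t 31.625
```

Request:
send_rows:
  targets: "0 0 -10 0 90; 5 0 -35 0 90; 10 10 -65 0 90; 20 30 -95 0 90; 30 55 -114 0 90; 35 90 -114 5 90; 40 125 -114 10 90; 45 160 -114 15 90; 50 195 -114 20 90; 55 230 -114 25 90; 60 265 -114 30 90; 63 295 -114 38 90; 55 325 -114 46 90; 40 355 -114 54 90; 20 385 -114 62 90; 5 405 -114 70 90; -9 419 -114 72.5 90; -9 419 -114 72.5 90; -9 419 -114 72.5 90"

```text
time: 34.0
ee_pos: [0.527, 0.2152, 0.1499]
tcp_rot: [-179.9, 0.0, 100.0]
wrist_force: [-0.2, -1.2, -0.5]
opening: 0.0611
grasp_force: 22.1
```

Run:
```python
from h import *
go(lane(0,.0785,.0478),100)
cv2.imwrite('pics/w9.png',camera('wrist'))
```

```text
shift [  1.4   1.  102.1] turn 0.0 at [0.527  0.2152 0.1499] [-179.9395    0.0043  100.0153] q6 102.2 t 34.0
```

Request:
send_rows:
  targets: "1 1 20 0 90; 1 1 40 0 90; 1 1 60 0 90; 1 1 78 0 90; 1 1 90 0 90; 1 1 98 0 90; 1 1 102 0 90; 1 1 102 0 90; 1 1 102 0 90; 1 1 102 0 70; 1 1 102 0 50; 1 1 102 0 40; 1 1 102 0 40; 1 1 92 0 40; 1 1 70 0 40; 1 1 40 0 40; 1 1 10 0 40; 1 1 -15 0 40; 1 1 -15 0 40; 1 1 -15 0 40"

```text
time: 36.55
ee_pos: [0.5282, 0.2166, 0.1643]
tcp_rot: [-179.9, 0.0, 100.0]
wrist_force: [-0.9, 0.3, -0.3]
opening: 0.0718
grasp_force: 0.0
```

Run:
```python
from h import *
go([.44,.10,.2],160);go([.42,-.1,.2],183);go([.3685,-.3035,.2],183)
```

```text
shift [ -99.6 -107.1  -35.6] turn -60.0 at [0.5282 0.2166 0.1643] [-179.9466    0.0011   99.9593] q6 102.3 t 36.55
shift [-293.1 -161.4  -35.6] turn -83.0 at [0.5282 0.2166 0.1643] [-179.9466    0.0011   99.9593] q6 102.3 t 36.55
shift [-484.7 -247.3  -35.5] turn -83.0 at [0.5282 0.2166 0.1643] [-179.9466    0.0011   99.9593] q6 102.3 t 36.55
```

Request:
send_rows:
  targets: "0 -30 -10 -5 40; -15 -60 -20 -15 30; -45 -85 -30 -25 10; -80 -105 -36 -35 0; -120 -115 -36 -45 0; -160 -125 -36 -55 0; -205 -138 -36 -65 0; -250 -150 -36 -75 0; -293 -161 -36 -83 0; -335 -180 -36 -83 0; -375 -198 -36 -83 0; -415 -216 -36 -83 0; -450 -232 -36 -83 0; -485 -247 -36 -83 0; -485 -247 -36 -83 0; -485 -247 -36 -83 0; -485 -247 -36 -83 0"

```text
time: 38.67
ee_pos: [0.3692, -0.3029, 0.2007]
tcp_rot: [180.0, -0.0, -177.0]
wrist_force: [-0.1, -0.3, -0.4]
opening: 0.0855
grasp_force: 0.0
```

Run:
```python
from h import *
go([.3685,-.3035,.036],183)
T=tool();np.save('T10.npy',T);i=camera('wrist')
cv2.imwrite('pics/w10.png',i)
j=cv2.resize(i[90:290,200:460],None,fx=3,fy=3,interpolation=cv2.INTER_CUBIC)
for t in range(0,780,60): j[::8,t]=(255,0,0)
for t in range(0,600,60): j[t,::8]=(255,0,0)
cv2.imwrite('pics/w10c.png',j)
```

```text
shift [  0.6  -0.7 164.7] turn 0.0 at [ 0.3692 -0.3029  0.2007] [ 179.9724   -0.0326 -176.9767] q6 -42.4 t 38.675
```

View pics/w10c.png

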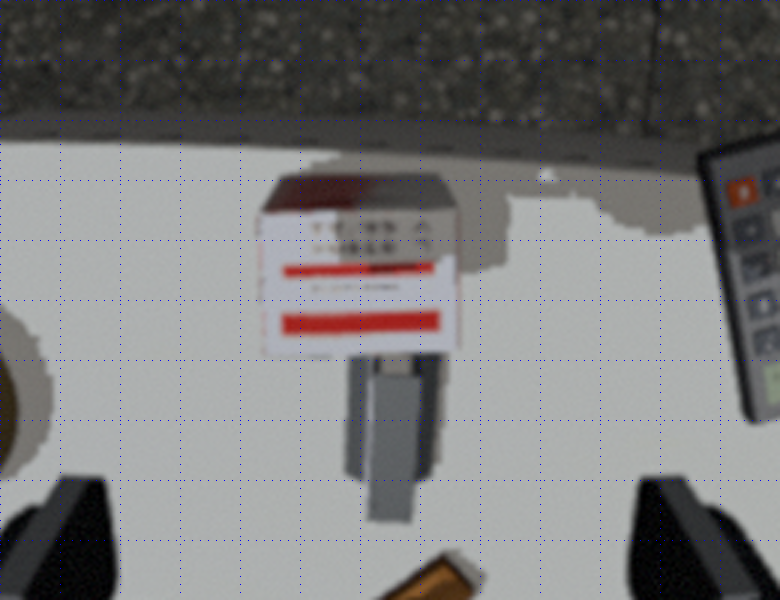

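B's top is (262,212),(456,208),(459,353),(264,354), square to the tool. The ticket's roof is (367,376),(420,376),(412,522),(367,520).

Run:
```python
from m import *
T=np.load('T10.npy')
quad('B',[(262,212),(456,208),(459,353),(264,354)],.076,T,[200,90],3)
quad('ticket',[(367,376),(416,376),(412,522),(367,520)],.04,T,[200,90],3)
i=cv2.imread('pics/w10.png')
for p in [(390,450),(355,420),(432,420),(300,450),(395,363)]: print(p,i[90+p[1]//3,200+p[0]//3])
go([.37,-.305,.036])
```

```text
B c [ 0.3667 -0.3056] sides [56.8 45.1 59.7 44.2] ang [  94.2    5.7  -86.6 -178. ]
ticket c [ 0.4391 -0.2914] sides [17.1 59.  16.9 58.1] ang [  93.     2.7  -90.1 -177. ]
(390, 450) [99 97 93]
(355, 420) [78 76 73]
(432, 420) [57 58 57]
(300, 450) [176 176 173]
(395, 363) [111 116 118]
shift [ -0.7  -2.2 164.8] turn 0 at [ 0.3693 -0.3029  0.2008] [ 179.9828   -0.0242 -176.9642] q6 -42.4 t 38.725
```

Request:
send_rows:
  targets: "1.5 -2 40 -0.5 15; 1.5 -2 80 -0.5 15; 1.5 -2 115 -0.5 15; 1.5 -2 140 -0.5 15; 1.5 -2 157 -0.5 15; 1.5 -2 165 -0.5 15; 1.5 -2 165 -0.5 15; 1.5 -2 165 -0.5 15; 1.5 -2 165 -0.5 45; 1.5 -2 165 -0.5 70; 1.5 -2 165 -0.5 90; 1.5 -2 165 -0.5 90; 1.5 -2 165 -0.5 90"

```text
time: 40.35
ee_pos: [0.3678, -0.306, 0.0364]
tcp_rot: [-180.0, 0.0, -176.5]
wrist_force: [-1.2, -0.0, 5.5]
opening: 0.0611
grasp_force: 22.5
```

Run:
```python
from h import *
go([.39,-.2,.15]);go([.43,.10,.15],140);go(lane(0,.133,.15),100)
```

```text
shift [ -28.6  104.4 -113.7] turn 0 at [ 0.3678 -0.306   0.0364] [-179.9702    0.0112 -176.5407] q6 -43.2 t 40.35
shift [ -86.6  401.5 -113.8] turn 43.5 at [ 0.3678 -0.306   0.0364] [-179.9702    0.0112 -176.5407] q6 -43.2 t 40.35
shift [-185.   566.2 -113.9] turn 83.5 at [ 0.3678 -0.306   0.0364] [-179.9702    0.0112 -176.5407] q6 -43.2 t 40.35
```

Request:
send_rows:
  targets: "0 0 -10 0 90; 0 0 -35 0 90; -5 15 -65 0 90; -10 40 -95 0 90; -20 75 -114 0 90; -28 110 -114 0 90; -36 150 -114 0 90; -44 190 -114 5 90; -52 230 -114 10 90; -60 270 -114 18 90; -68 310 -114 26 90; -76 350 -114 34 90; -84 390 -114 43 90; -100 425 -114 52 90; -120 460 -114 61 90; -140 495 -114 70 90; -160 530 -114 79 90; -175 552 -114 83.5 90; -185 566 -114 83.5 90; -185 566 -114 83.5 90"

```text
time: 42.85
ee_pos: [0.5181, 0.271, 0.1495]
tcp_rot: [-179.9, 0.0, 100.0]
wrist_force: [0.5, -0.2, -1.2]
opening: 0.0614
grasp_force: 22.1
```

Request:
send_rows:
  targets: "0 0 0 0 90; 0 0 0 0 90"

```text
time: 43.1
ee_pos: [0.5178, 0.2697, 0.1502]
tcp_rot: [-180.0, -0.0, 99.9]
wrist_force: [1.0, -0.0, -0.7]
opening: 0.0611
grasp_force: 22.1
```

Run:
```python
from h import *
go(lane(0,.133,.0478),100)
```

```text
shift [  0.6   0.5 102.4] turn -0.1 at [0.5178 0.2697 0.1502] [-179.986    -0.0061   99.9321] q6 107.6 t 43.1
```

Request:
send_rows:
  targets: "0.5 0.5 20 0 90; 0.5 0.5 40 0 90; 0.5 0.5 60 0 90; 0.5 0.5 78 0 90; 0.5 0.5 90 0 90; 0.5 0.5 98 0 90; 0.5 0.5 102 0 90; 0.5 0.5 102 0 90; 0.5 0.5 102 0 90; 0.5 0.5 102 0 70; 0.5 0.5 102 0 50; 0.5 0.5 102 0 40; 0.5 0.5 102 0 40; 0.5 0.5 92 0 40; 0.5 0.5 70 0 40; 0.5 0.5 40 0 40; 0.5 0.5 10 0 40; 0.5 0.5 -20 0 40; 0.5 0.5 -40 0 40; 0.5 0.5 -40 0 40"

```text
time: 45.6
ee_pos: [0.5192, 0.2713, 0.1921]
tcp_rot: [179.8, -0.1, 100.0]
wrist_force: [0.2, 0.7, -0.3]
opening: 0.0721
grasp_force: 0.0
```

Run:
```python
from h import *
go(lane(0,.278,.19),190)
```

```text
shift [144.3  -1.2   2.2] turn -90.0 at [0.5192 0.2713 0.1921] [179.831   -0.0679  99.9632] q6 107.6 t 45.6
```

Request:
send_rows:
  targets: "20 0 0 -10 60; 40 0 0 -20 91; 60 0 0 -30 91; 80 0 0 -40 91; 100 0 0 -50 91; 120 0 0 -60 91; 135 0 0 -70 91; 144 -1 0 -80 91; 144 -1 0 -90 91; 144 -1 0 -90 91; 144 -1 0 -90 91; 144 -1 0 -90 91"

```text
time: 47.1
ee_pos: [0.4926, 0.4124, 0.1898]
tcp_rot: [180.0, -0.0, -170.2]
wrist_force: [0.5, -0.2, -0.1]
opening: 0.0549
grasp_force: 0.0
```

Run:
```python
from h import *
go(lane(0,.278,.0415),190)
T=tool();np.save('T11.npy',T);i=camera('wrist');cv2.imwrite('pics/w11.png',i)
j=cv2.resize(i[50:350,110:500],None,fx=2,fy=2,interpolation=cv2.INTER_CUBIC)
cv2.imwrite('pics/w11c.png',j)
# black pad/rest columns: dark runs along rows
g=cv2.cvtColor(i,cv2.COLOR_BGR2GRAY)
for r in range(170,240,6):
    d=np.where(g[r,260:400]<30)[0]+260; print(r,d.min() if len(d) else None,np.split(d,np.where(np.diff(d)>1)[0]+1).__len__(),[(int(s[0]),int(s[-1])) for s in np.split(d,np.where(np.diff(d)>1)[0]+1) if len(s)>1])
```

```text
shift [ -0.6   0.7 148.3] turn -0.2 at [0.4926 0.4124 0.1898] [ 179.9969   -0.028  -170.1746] q6 30.1 t 47.1
170 307 2 [(307, 311), (330, 335)]
176 301 2 [(301, 311), (330, 336)]
182 301 2 [(301, 311), (330, 335)]
188 301 2 [(301, 312), (331, 335)]
194 301 2 [(301, 310), (331, 335)]
200 331 1 [(331, 334)]
206 325 2 []
212 None 1 []
218 None 1 []
224 None 1 []
230 None 1 []
236 None 1 []
```

Run:
```python
from h import *
T=np.load('T11.npy')
for uv,z in [((300.5,194),.066),((311.5,194),.066),((330,200),.067),((336,200),.067)]:
    p=cast('wrist',uv,z,T)[0]-STOP; print(p@EX,p@EY)
p=T[:3,3]-STOP;print(p@EY)
```

```text
0.005621390687985006 0.25712885897104026
0.005648176811592686 0.26705110475070853
0.011047428186938118 0.28368995184582474
0.011063891833210457 0.28910284299716593
0.27733827039849235
```

Request:
send_rows:
  targets: "0 0 40 -0.2 91; 0 0 80 -0.2 91; 0 0 110 -0.2 91; 0 0 130 -0.2 91; 0 0 142 -0.2 91; 0 0 148 -0.2 91; 0 0 148 -0.2 91; 0 0 148 -0.2 91; 0 0 148 -0.2 130; 0 0 148 -0.2 150; 0 0 148 -0.2 175; 0 0 148 -0.2 200; 0 0 148 -0.2 220; 0 0 148 -0.2 220; 0 0 148 -0.2 220"
  newtons: 20

```text
time: 49.02
ee_pos: [0.4931, 0.413, 0.0435]
tcp_rot: [179.9, 0.1, -169.8]
wrist_force: [-0.3, -0.9, 7.3]
opening: 0.0223
grasp_force: 20.3
```

Run:
```python
from h import *
p=bot.get_obs()['ee_pos']-STOP;print(p@EX,p@EY)
go(lane(0,.22,.0415),190);go(lane(0,.205,.0415),190);go(lane(0,.195,.0415),190)
```

```text
3.963175689008483e-05 0.27780803082157685
shift [  0.2 -57.8   2. ] turn 0.2 at [0.4931 0.413  0.0435] [ 179.9359    0.0942 -169.8461] q6 29.8 t 49.025
shift [  0.2 -72.8   1.9] turn 0.2 at [0.4931 0.413  0.0435] [ 179.9359    0.0942 -169.8461] q6 29.8 t 49.025
shift [  0.3 -82.8   1.9] turn 0.2 at [0.4931 0.413  0.0435] [ 179.9359    0.0942 -169.8461] q6 29.8 t 49.025
```

Request:
send_rows:
  targets: "0 -4 1 0 220; 0 -12 1 0 220; 0 -22 1 0 220; 0 -32 1 0 220; 0 -42 1 0 220; 0 -50 1 0 220; 0 -56 1 0 220; 0 -61 1 0 220; 0 -65 1 0 220; 0 -69 1 0 220; 0 -73 1 0 220; 0 -76 1 0 220; 0 -79 1 0 220; 0 -79 1 0 220; 0 -79 1 0 220"

```text
time: 50.9
ee_pos: [0.5067, 0.3353, 0.0434]
tcp_rot: [179.9, 0.1, -169.8]
wrist_force: [-5.3, -1.8, 15.2]
opening: 0.0223
grasp_force: 20.8
```

Run:
```python
from h import *
o=bot.get_obs();p=o['ee_pos']-STOP;print(p@EX,p@EY,o['wrist_force']@EX,o['wrist_force']@EY)
```

```text
-7.285592690876526e-05 0.1989840102554239 -5.50862896524821 -0.8277278069300292
```

Request:
send_rows:
  targets: "0 -1 -1 0 220; 0 -2 -1 0 220; 0 -3 -1 0 220; 0 -3 -1 0 220; 0 -3 -1 0 220"

```text
time: 51.52
ee_pos: [0.5072, 0.3324, 0.0435]
tcp_rot: [179.9, 0.1, -169.8]
wrist_force: [-4.1, -0.7, 9.2]
opening: 0.0221
grasp_force: 20.9
```

Request:
send_rows:
  targets: "0 -1 0 0 220; 0 -1.5 0 0 220; 0 -1.5 0 0 220; 0 -1.5 0 0 220"

```text
time: 52.02
ee_pos: [0.5074, 0.331, 0.0435]
tcp_rot: [179.9, 0.1, -169.8]
wrist_force: [-4.3, 0.8, 9.5]
opening: 0.0225
grasp_force: 21.0
```

Run:
```python
from h import *
o=bot.get_obs();p=o['ee_pos']-STOP;print(p@EX,p@EY,o['wrist_force']@EX,o['wrist_force']@EY)
```

```text
-8.884220466272969e-05 0.19452313352810055 -4.113548537231227 1.5405681129476427
```

Request:
send_rows:
  targets: "0 -0.5 0 0 220; 0 -1 0 0 220; 0 -1 0 0 220; 0 -1 0 0 220"

```text
time: 52.52
ee_pos: [0.5075, 0.3306, 0.0435]
tcp_rot: [179.8, 0.1, -169.8]
wrist_force: [-4.5, 4.1, 8.3]
opening: 0.0223
grasp_force: 22.1
```

Run:
```python
from h import *
o=bot.get_obs();p=o['ee_pos']-STOP;print(p@EX,p@EY,o['wrist_force']@EX,o['wrist_force']@EY)
i=camera('wrist');cv2.imwrite('pics/w12.png',i)
```

```text
-9.337226765404014e-05 0.19420449189327088 -3.7488628864245546 4.87113430343213
```

Request:
send_rows:
  targets: "0 1 0 0 220; 0 2 0 0 220; 0 3 0 0 220; 0 3.5 0 0 220; 0 3.5 0 0 220; 0 3.5 0 0 220"

```text
time: 53.32
ee_pos: [0.507, 0.3332, 0.0435]
tcp_rot: [179.9, 0.1, -169.8]
wrist_force: [-3.9, -1.2, 9.5]
opening: 0.0223
grasp_force: 20.6
```

Run:
```python
from h import *
o=bot.get_obs();p=o['ee_pos']-STOP;print(p@EX,p@EY,o['wrist_force']@EX,o['wrist_force']@EY)
```

```text
-9.115784956402753e-05 0.19682939092707713 -4.073912861715223 -0.4686208666215152
```

Request:
send_rows:
  targets: "0 0 0 0 210; 0 0 0 0 195; 0 0 0 0 180; 0 0 0 0 165; 0 0 0 0 150; 0 0 0 0 120; 0 0 0 0 95; 0 0 0 0 91; 0 0 0 0 91; 0 0 -15 0 91; 0 0 -40 0 91; 0 0 -80 0 91; 0 0 -85 0 91; 0 0 -85 0 91; 0 0 -85 0 91"

```text
time: 55.2
ee_pos: [0.5065, 0.3326, 0.1259]
tcp_rot: [-180.0, -0.1, -169.8]
wrist_force: [0.3, 0.0, 0.8]
opening: 0.0547
grasp_force: 0.0
```

Run:
```python
from h import *
T=tool();np.save('T13.npy',T);i=camera('wrist');cv2.imwrite('pics/w13.png',i)
p=T[:3,3]-STOP;print(T[2,3],p@EY)
def rep(i,T):
    g=cv2.cvtColor(i,cv2.COLOR_BGR2GRAY)
    for r in range(170,245,6):
        d=np.where(g[r,250:400]<30)[0]+250
        S=[(int(s[0]),int(s[-1])) for s in np.split(d,np.where(np.diff(d)>1)[0]+1) if len(s)>1]
        print(r,S,[[round(float((cast('wrist',(c+o,r),.065,T)[0]-STOP)@EY*1000),1) for c,o in zip(s,(-.5,.5))] for s in S])
rep(i,T)
print('before, pinched-at-back ref (released):')
rep(cv2.imread('pics/w11.png'),np.load('T11.npy'))
```

```text
0.1258976482268669 0.19634478195355043
170 [] []
176 [(335, 339)] [[204.2, 207.6]]
182 [(310, 312), (334, 340)] [[187.3, 189.3], [203.6, 208.3]]
188 [(307, 312), (335, 342)] [[185.2, 189.3], [204.3, 209.8]]
194 [(300, 312), (335, 343)] [[180.3, 189.2], [204.3, 210.5]]
200 [(297, 312), (334, 343)] [[178.1, 189.2], [203.7, 210.6]]
206 [(298, 312), (335, 343)] [[178.7, 189.2], [204.5, 210.7]]
212 [(298, 313), (335, 343)] [[178.6, 189.8], [204.5, 210.9]]
218 [(298, 311), (335, 343)] [[178.5, 188.4], [204.6, 211.0]]
224 [(298, 310), (336, 342)] [[178.4, 187.6], [205.4, 210.4]]
230 [(273, 275), (300, 304), (308, 310), (312, 313), (323, 325), (334, 344), (349, 351), (374, 375), (387, 389)] [[160.0, 162.2], [179.7, 183.3], [185.4, 187.6], [188.3, 189.7], [196.2, 198.3], [204.0, 211.9], [214.8, 217.0], [233.0, 234.5], [242.6, 244.9]]
236 [] []
242 [] []
before, pinched-at-back ref (released):
170 [(307, 311), (330, 335)] [[262.9, 267.3], [283.2, 288.5]]
176 [(301, 311), (330, 336)] [[257.4, 267.2], [283.2, 289.4]]
182 [(301, 311), (330, 335)] [[257.3, 267.2], [283.2, 288.6]]
188 [(301, 312), (331, 335)] [[257.2, 268.0], [284.1, 288.6]]
194 [(301, 310), (331, 335)] [[257.1, 266.1], [284.2, 288.7]]
200 [(331, 334)] [[284.2, 287.8]]
206 [] []
212 [] []
218 [] []
224 [] []
230 [] []
236 [] []
242 [] []
```

Run:
```python
from h import *
w=np.zeros((400,640,3),np.uint8)+255;w[60:330,120:480]=cv2.resize(cv2.imread('pics/w5c.png'),(360,270),interpolation=cv2.INTER_AREA)
T=np.load('T5.npy')
g=cv2.cvtColor(w,cv2.COLOR_BGR2GRAY)
for r in range(194,230,6):
        d=np.where(g[r,250:400]<30)[0]+250
        S=[(int(s[0]),int(s[-1])) for s in np.split(d,np.where(np.diff(d)>1)[0]+1) if len(s)>1]
        print(r,S,[[round(float((cast('wrist',(c+o,r),.065,T)[0]-STOP)@EY*1000),1) for c,o in zip(s,(-.5,.5))] for s in S])
go([.439,-.290,.15],90);go([.439,-.290,.15],270);go([.42,-.12,.22])
```

```text
194 [(290, 305), (327, 335)] [[77.0, 88.1], [102.6, 108.8]]
200 [(289, 305), (327, 334)] [[76.1, 88.0], [102.6, 108.2]]
206 [(289, 305), (327, 334)] [[76.0, 88.0], [102.7, 108.3]]
212 [(290, 304), (328, 334)] [[76.5, 87.2], [103.4, 108.3]]
218 [(289, 302), (328, 334)] [[75.6, 85.7], [103.4, 108.4]]
224 [(292, 301), (328, 333)] [[77.6, 84.8], [103.4, 107.7]]
shift [ 176.3 -600.9  -23.5] turn 100.2 at [0.5064 0.3326 0.1258] [-179.9673   -0.1123 -169.8362] q6 23.1 t 55.25
shift [ 176.3 -600.9  -23.5] turn -79.8 at [0.5064 0.3326 0.1258] [-179.9673   -0.1123 -169.8362] q6 23.1 t 55.25
shift [ 165.1 -430.3  -93.6] turn 0 at [0.5064 0.3326 0.1258] [-179.9673   -0.1123 -169.8362] q6 23.1 t 55.25
```

Request:
send_rows:
  targets: "0 0 -40 0 60; 5 -15 -80 0 40; 20 -50 -94 2 20; 35 -90 -94 4 0; 50 -130 -94 6 0; 65 -170 -94 8 0; 80 -210 -94 10 0; 95 -250 -94 10 0; 110 -290 -94 10 0; 125 -330 -94 10 0; 140 -370 -94 10 0; 155 -410 -94 10 0; 163 -450 -94 10 0; 167 -490 -94 10 0; 170 -530 -94 10 0; 173 -570 -90 10 0; 176 -600 -85 10 0; 176 -600 -85 10 0; 176 -600 -85 10 0; 176 -600 -85 10 0"

```text
time: 57.75
ee_pos: [0.4396, -0.288, 0.2121]
tcp_rot: [180.0, -0.0, -179.8]
wrist_force: [0.1, -0.4, -0.2]
opening: 0.0853
grasp_force: 0.0
```

```bash
cat > tk.py <<'E'
from m import *
import sys
go([.439,-.29,.2],180)
T=tool();i=camera('wrist');cv2.imwrite(sys.argv[1],i);np.save('Tt.npy',T)
# ticket: the grey (unsaturated, 85-120) blob near the image middle
g=cv2.GaussianBlur(cv2.cvtColor(i,cv2.COLOR_BGR2GRAY),(3,3),0)
x0,y0,x1,y1=120,60,520,250
for nm,lo,hi in [('all dark',0,125),('roof',86,122)]:
    m=((g>lo)&(g<hi)).astype(np.uint8)[y0:y1,x0:x1];m=cv2.morphologyEx(m,cv2.MORPH_OPEN,np.ones((5,5)))
    for k in cv2.findContours(m,cv2.RETR_EXTERNAL,cv2.CHAIN_APPROX_NONE)[0]:
        if cv2.contourArea(k)<150: continue
        P=cast('wrist',k[:,0]+[x0,y0],.04,T)[:,:2]*1000
        b=cv2.boundingRect(k);r=cv2.minAreaRect(P.astype(np.float32))
        print(nm,'px',(b[0]+x0,b[1]+y0,b[2],b[3]),'world',np.round(r[0],1),np.round(r[1],1),round(r[2],1))
E
python3 tk.py pics/t1.png
```

```text
shift [ 0.6 -2.  12.1] turn 0.2 at [ 0.4396 -0.288   0.2121] [ 179.9964   -0.0092 -179.7823] q6 -33.4 t 57.75
all dark px (395, 240, 125, 10) world [ 525.4 -115.1] [178.5  13.4] 87.0
all dark px (120, 238, 148, 12) world [ 525.6 -457.8] [ 16.5 211.2] 3.4
all dark px (313, 219, 45, 31) world [ 513.7 -273.8] [27.5 54.2] 44.7
all dark px (120, 134, 87, 89) world [ 444.8 -479.8] [ 94.4 134.6] 17.4
all dark px (285, 118, 42, 63) world [ 413.4 -304.5] [64.5 37.3] 9.0
all dark px (120, 60, 400, 108) world [ 364.6 -291.4] [465.1 129.6] 90.0
roof px (120, 145, 60, 78) world [ 448.1 -489.5] [94.  75.7] 15.2
roof px (166, 134, 41, 61) world [ 421.7 -433.6] [77.6 31.3] 24.8
roof px (290, 125, 23, 56) world [ 417.3 -310.8] [58.6 16.5] 8.0
roof px (339, 96, 100, 64) world [ 401.6 -221. ] [67.1 98.6] 20.2
roof px (483, 91, 37, 66) world [376.9 -85.9] [74.2 50.4] 5.7
```

The ticket was knocked: its roof is now at (0.417, -0.311), ridge turned 8°, size 59×16.5 as it should be. I'll go over it and re-measure.

Request:
send_rows:
  targets: "11 -11 20 -4 60; 22 -23 40 -8 90; 22 -23 50 -8 90; 22 -23 50 -8 90; 22 -23 50 -8 90; 22 -23 50 -8 90"

```text
time: 58.55
ee_pos: [0.4181, -0.3117, 0.1627]
tcp_rot: [-180.0, 0.0, -171.8]
wrist_force: [0.5, -0.4, -0.5]
opening: 0.0551
grasp_force: 0.0
```

```bash
python3 tk.py pics/t2.png; python3 -c "
from h import *
go([.4173,-.3108,.02],188)"
```

```text
shift [-23.8  18.5 -37.3] turn 8.2 at [ 0.4181 -0.3117  0.1627] [-179.9645    0.0272 -171.8281] q6 -44.9 t 58.55
all dark px (120, 137, 90, 100) world [ 444.4 -470.2] [104.6 113.4] 85.5
all dark px (120, 60, 400, 158) world [ 367.9 -314.8] [159.2 404.5] 7.9
roof px (477, 192, 43, 25) world [ 405.5 -133.8] [24.8 52.6] 19.9
roof px (131, 175, 47, 62) world [ 469.6 -473.3] [36.2 88.1] 55.1
roof px (120, 148, 45, 65) world [ 434.5 -494.2] [55.2 61.1] 85.5
roof px (314, 145, 22, 73) world [ 413.5 -312.1] [66.6 18. ] 12.3
roof px (164, 137, 46, 73) world [ 417.4 -436.2] [76.1 32.4] 26.4
roof px (345, 116, 123, 84) world [ 371.1 -233.6] [128.3  69.7] 85.4
shift [  0.6   1.2 142.5] turn 0.2 at [ 0.418  -0.3118  0.1625] [-179.968     0.0186 -171.8307] q6 -44.9 t 58.6
```

Run:
```python
from h import *
i=cv2.imread('pics/t2.png');g=cv2.GaussianBlur(cv2.cvtColor(i,cv2.COLOR_BGR2GRAY),(3,3),0)
for r in range(135,230,7): print(r,g[r,286:362:3])
```

```text
135 [158 158 158 157 157 157 157 157 158 157 157 157 157 158 157 157 158 157
 157 158 157 157 157 157 158 157]
142 [157 157 157 158 158 158 157 157 157 157 157 157 157 157 157 154 147 152
 151 151 151 133 116 115 116 141]
149 [157 157 157 157 158 158 158 117  72  73  69  82 105 105 105  90  46  47
  43  67 104 104 104 104 104 104]
156 [158 157 158 157 157 157 158 120  71  80  98  95  95  93  77  60  52  42
  41  66 104 105 105 104 105 105]
163 [157 157 158 158 157 157 158 116  71  79  96  86  95  91  65  58  52  41
  42  64 104 104 104 105 105 104]
170 [158 157 158 157 158 158 158 124  71  79 104  94  95  92  63  57  52  41
  42  63 103 105 113 105 104 105]
177 [157 157 157 158 158 158 157 142  73  77 111  91  94  83  58  58  52  41
  42  62 115 157 157 157 158 157]
184 [157 157 157 157 157 157 158 144  75  74 109  91  93  92  76  69  63  41
  41  61 104 148 158 157 157 157]
191 [157 157 157 157 158 157 157 146  76  74 110  92  92  91  91  90  81  42
  41  62 115 157 158 158 158 157]
198 [157 158 158 157 157 158 157 146  77  72 100  90  90  90  90  89  80  42
  41  61 109 152 158 157 157 157]
205 [157 157 158 158 157 158 157 157 141 120 114  90  89  89  89  89  83 101
 134 151 158 157 158 157 157 157]
212 [158 158 157 157 158 157 157 157 157 158 137  88  88  88  87  88  93 150
 158 157 157 157 157 158 158 157]
219 [157 157 157 157 157 156 158 157 157 157 157 152 152 153 152 153 153 158
 158 157 157 157 157 157 158 157]
226 [157 158 157 157 157 158 157 157 158 157 157 157 157 158 157 157 157 157
 158 157 157 157 157 157 157 158]
```

Run:
```python
from h import *
T=np.load('Tt.npy');p=cast('wrist',[(325,154),(325,217)],.04,T);print(p,np.linalg.norm(p[1]-p[0]))
c=p.mean(0);go([c[0],c[1],.014],188.2)
```

```text
[[ 0.3878 -0.3143  0.04  ]
 [ 0.4457 -0.3059  0.04  ]] 0.05842887348348875
shift [  1.1   1.9 148.5] turn -0.0 at [ 0.418  -0.3118  0.1625] [-179.968     0.0186 -171.8307] q6 -44.9 t 58.6
```

Request:
send_rows:
  targets: "1 1.5 35 0 91; 1 1.5 70 0 91; 1 1.5 100 0 91; 1 1.5 125 0 91; 1 1.5 140 0 91; 1 1.5 148 0 91; 1 1.5 148 0 91; 1 1.5 148 0 91; 1 1.5 148 0 140; 1 1.5 148 0 180; 1 1.5 148 0 210; 1 1.5 148 0 235; 1 1.5 148 0 235; 1 1.5 148 0 235"
  newtons: 20

```text
time: 60.35
ee_pos: [0.4165, -0.3106, 0.0141]
tcp_rot: [-180.0, -0.0, -171.8]
wrist_force: [-0.9, 0.5, 4.3]
opening: 0.0168
grasp_force: 23.4
```

Run:
```python
from h import *
go([.41,-.2,.16]);go([.40,.10,.16],140);go([.426,.2712,.13],100)
```

```text
shift [  -9.3  110.4 -145.9] turn 0 at [ 0.4165 -0.3106  0.0141] [-179.9901   -0.0048 -171.8361] q6 -44.9 t 60.35
shift [ -42.   408.7 -145.9] turn 48.2 at [ 0.4165 -0.3106  0.0141] [-179.9901   -0.0048 -171.8361] q6 -44.9 t 60.35
shift [ -92.1  574.5 -116. ] turn 88.2 at [ 0.4165 -0.3106  0.0141] [-179.9901   -0.0048 -171.8361] q6 -44.9 t 60.35
```

Opening 16.8 mm: the saddle is held. Carry it over the rail.

Request:
send_rows:
  targets: "0 0 -10 0 235; 0 5 -40 0 235; -2 20 -75 0 235; -5 45 -110 0 235; -8 75 -130 0 235; -10 110 -140 5 235; -14 150 -140 10 235; -18 190 -140 15 235; -23 230 -140 20 235; -28 270 -140 27 235; -33 310 -140 34 235; -38 350 -140 41 235; -43 390 -140 48 235; -55 425 -135 57 235; -65 460 -130 66 235; -75 495 -125 75 235; -83 530 -120 83 235; -90 555 -116 88 235; -92 574 -116 88.2 235; -92 574 -116 88.2 235"

```text
time: 62.85
ee_pos: [0.4257, 0.2715, 0.1301]
tcp_rot: [-180.0, 0.0, 100.1]
wrist_force: [-0.3, -0.0, 0.1]
opening: 0.0167
grasp_force: 22.9
```

Request:
send_rows:
  targets: "0 0 0 0 235; 0 0 0 0 235; 0 0 0 0 235"

```text
time: 63.22
ee_pos: [0.426, 0.2703, 0.1302]
tcp_rot: [-180.0, -0.0, 99.9]
wrist_force: [-0.0, -0.2, 0.4]
opening: 0.0163
grasp_force: 23.0
```

Run:
```python
from h import *
go([.426,.2712,.0405],100)
T=tool();np.save('T15.npy',T);i=camera('wrist');cv2.imwrite('pics/t3.png',i)
cv2.imwrite('pics/t3c.png',cv2.resize(i[:300,140:540],None,fx=2,fy=2,interpolation=cv2.INTER_CUBIC))
```

```text
shift [ 0.9  0.1 89.7] turn -0.1 at [0.426  0.2703 0.1302] [-179.9969   -0.0129   99.9369] q6 112.4 t 63.225
```

View pics/t3c.png

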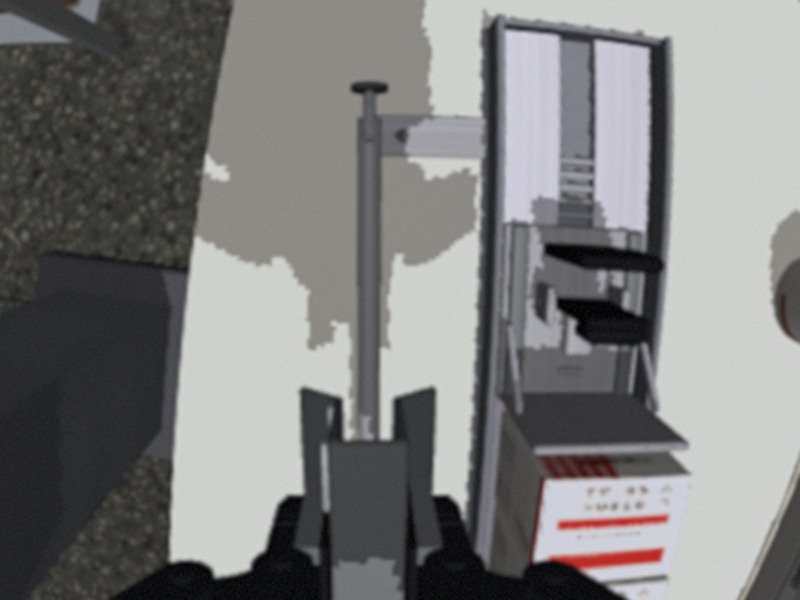

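The rail (crop x≈369) lies straight under the saddle (330-406, centre 368), and the follower stands against the upright cartons. Lower it onto the rail.

Request:
send_rows:
  targets: "0.5 0.3 15 0 235; 0.5 0.3 30 0 235; 0.5 0.3 42 0 235; 0.5 0.3 54 0 235; 0.5 0.3 64 0 235; 0.5 0.3 72 0 235; 0.5 0.3 79 0 235; 0.5 0.3 84 0 235; 0.5 0.3 87 0 235; 0.5 0.3 88 0 235; 0.5 0.3 88 0 235; 0.5 0.3 88 0 235"

```text
time: 64.78
ee_pos: [0.4262, 0.2714, 0.0422]
tcp_rot: [180.0, -0.0, 100.0]
wrist_force: [-0.2, 0.6, -1.0]
opening: 0.0165
grasp_force: 22.9
```

Request:
send_rows:
  targets: "0 0 0.7 0 235; 0 0 1.3 0 235; 0 0 1.3 0 235; 0 0 1.3 0 235"

```text
time: 65.28
ee_pos: [0.4262, 0.2713, 0.0407]
tcp_rot: [-180.0, -0.0, 100.0]
wrist_force: [-0.2, 0.3, 1.5]
opening: 0.0162
grasp_force: 23.1
```

Request:
send_rows:
  targets: "0 0 0 0 225; 0 0 0 0 215; 0 0 0 0 195; 0 0 0 0 165; 0 0 0 0 140; 0 0 0 0 140; 0 0 -10 0 140; 0 0 -30 0 140; 0 0 -60 0 140; 0 0 -95 0 140; 0 0 -125 0 140; 0 0 -125 0 140; 0 0 -125 0 140"

```text
time: 66.9
ee_pos: [0.4261, 0.2712, 0.1653]
tcp_rot: [-180.0, -0.0, 100.0]
wrist_force: [-0.3, -0.3, 0.0]
opening: 0.0389
grasp_force: 0.0
```

Run:
```python
from h import *
o=bot.get_obs();print(o['ee_pos'],o['wrist_force'])
T=tool();i=camera('wrist');cv2.imwrite('pics/t4.png',i)
g=cv2.GaussianBlur(cv2.cvtColor(i,cv2.COLOR_BGR2GRAY),(3,3),0)
# expected corners of hanging roof (z .0665) and carton tops
from numpy.linalg import inv
m=camera_model('wrist');P=inv(T@m['T_tool_cam'])
def proj(p):
    c=P[:3,:3]@p+P[:3,3];t=np.arccos(c[2]/np.linalg.norm(c));d=c[:2]/np.linalg.norm(c[:2]);return (m['K'][:2,2]+m['K'][0,0]*t*d).round(0)
c=np.array([.4262,.2714,.0665])
for s in (-.03,.03):
    for u in (-.0085,.0085): print(proj(c+s*EY+u*EX))
for r in range(130,235,8): print(r,g[r,295:353:3])
```

```text
[0.4261 0.2712 0.1653] [-0.2554 -0.2885  0.0161]
[314. 230.]
[334. 230.]
[313. 160.]
[335. 160.]
130 [194 194 194 194 189 139 129 130 102  87  90 111 191 194 191 194 194 194
 194 194]
138 [194 194 194 167 156 132 129 130 111 101  93  88 129 135 147 182 194 194
 194 194]
146 [195 194 194 158 129 129 130 130 115 136 147 112 128 129 129 155 194 194
 194 194]
154 [194 194 195 150  77  79  76  94 113 135 146 113 103  88  87  89 127 193
 194 195]
162 [194 194 195 146  80  76 100 113 115 115 116 116 116  95  83  82 122 193
 195 194]
170 [193 194 195 148  80  83 120 121 122 122 122 123 123  98  83  82 142 195
 194 195]
178 [194 194 194 151  79  75 122 119 122 121 121 122 122  97  82  82 142 195
 194 194]
186 [194 194 195 149  79  83 117 118 120 121 121 121 122  93  82  82 147 195
 194 194]
194 [194 194 194 154  80  76 117 116 119 120 120 120 121  91  83  83 151 195
 194 194]
202 [194 194 195 158  81  82 116 115 119 119 120 120 120  89  83  83 151 195
 194 194]
210 [194 194 194 167  82  82 115 115 118 118 119 119 119  88  82  83 160 195
 194 194]
218 [194 194 193 194 194 195 171 115 118 118 118 119 116 153 195 195 194 194
 194 195]
226 [194 195 194 194 194 195 178 113 117 117 117 117 114 153 194 194 194 194
 194 194]
234 [194 194 194 194 194 194 194 172 115 134 142 146 195 194 194 194 194 194
 194 194]
```

```bash
python3 -c "
from h import *
print(ticket.job_done())"
```

```text
the job is handed in; nothing more can be done
None
```

I handed the job in after 67 of the 208 s: the three cartons found stand in one row in the tray. The follower is locked at about 0.108 (by camera), the nearest catch without crushing, which leaves roughly 2 mm of slack after I packed the row against the stop. The ticket hangs on the rail.

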